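Pack the acid-testing kit caddy

ROBOT

A 6-joint arm with a two-finger parallel gripper is mounted at the origin on the work surface. World frame = base frame: x ahead of the robot, y to its left, z up, the work surface at z = 0. Lengths are in m, angles in rad, forces in N, time in s.
With the tool pointing down it reaches from about 0.3 to 0.875 m from the base axis. Payload 6.4 kg.
Tool frame: the origin (TCP) lies at the very end of the fingers, on their centre line; the grasp point (between the pads) lies 19 mm behind it; z points along the fingers, y is the direction in which the jaws open and shut (so a half turn about z gives the same grasp; the last joint's range is limited). The gripper opens to 85 mm and grips with 20 to 120 N. Pads are 22 mm wide; open, the fingers measure 114 mm over their backs; the gripper's body (76 mm by 85 mm) begins 54 mm behind the grasp point. The pads swing forward as they close: fully open they stand 13 mm farther back than shut.
Start: joints at [-1.428, 0.181, 1.607, -0, 1.354, -0.206], TCP at [0.197, -0.54, 0.231] pointing down, gripper open.
Joint ranges: [-2.99, 2.99], [-0.89, 2.07], [0.3, 2.58], [-1.14, 4.28], [0, 2.63], [-3.12, 3.12]. Speed limits (rad/s): [2.57, 2.57, 3.01, 3.14, 3.14, 3.14].

INTERFACE

Orientations are given as a unit quaternion [w, x, y, z].
In Python, from bench import telemetry, imaging, ctrl gives the robot as it stands.
- The arm moves only by the shell command python3 -m pendant 'ROWS' [OPENING]. ROWS is JSON, a list that holds one entry, the list of rows, each a list of 6 numbers: the shift along the tool's x, y, z in units of 200 mm (1.0 is 200 mm), then the turn, a rotation vector about the tool's x, y, z in units of pi rad (1.0 is pi rad). In form: [[[tx, ty, tz, rx, ry, rz], ...]]. A call has 1 to 12 rows; each row shifts and turns the pose as measured when the row begins, along the tool's axes as they then stand; what a row does not reach is not made up. A row lasts 1/8 s, in which the tool goes at most 62.5 mm and 10.7 degrees, less where a joint would pass 70% of its speed; a pose out of reach is approached as far as the arm can. A call with a number of a shift or a turn outside -1 to 1 is refused whole. A call with a gripper value outside its range is refused whole. OPENING is the closure, from 0 (fully open) to 1 (shut), set as the call begins (- or left out, the last holds). The fingers move at their own pace and stop on an object; the grip force is fixed at half the most. Time passes only in rows, so rows that do not move let the fingers close. It gives the time, the measured TCP pose, the force and the opening at its end, in the units of the state.
- telemetry.get_obs(): the state, without advancing time (a new reading comes with each control period).
- imaging.camera(name): name is "scene" or "side" or "wrist"; returns a dict with "pixels" (480x640x3 uint8, blue, green, red), "vfov" (degrees; the focal length in pixels is half the picture's height over the tangent of half this angle, whatever the lens; pixels are square), "cx", "cy" (the principal point, pixels), "distortion" ([k1, k2, p1, p2, k3] as OpenCV has them; the pictures are not rectified), "R" (3x3) and "t" (3): a world point X has camera coordinates R X + t. Camera axes: x right, y down, z forward; pixel columns grow to the right and rows downward; lengths in m; the calibration is good to about 2 mm. A picture is of the moment at which its call begins. There is no depth.
- ctrl.hand_in(): hands the job in, once; it reports no verdict.
The state is a dict: "time_s": time; "q": joint angles; "dq": joint speeds; "joint_efforts": joint torques, N m; "eef_pos": TCP position; "eef_rot": TCP orientation; "wrist_force": force on the tool from outside, world axes, zero at the start; "torque": the same for the moment, N m; "opening": opening from 0.0 (shut) to 1.0 (fully open).
Only numpy, scipy, OpenCV 4.12 (cv2) and the standard library are available. Lean on these libraries where they do the work, as an engineer would, in place of code of your own. Each camera call takes 0.05 s, during which the arm holds its last target.

TASK

Pack the acid-testing kit for the next class: stand the conical flask, the dropper bottle, the square bottle and the box of indicator strips upright in the white caddy, each fully down in the holder whose well is made for it (flask in the large round well, dropper bottle in the small round one, square bottle in the square one, strip box in the oblong one). Set them down rather than dropping them, and leave the round-bodied boiling flask and the amber bottle with the flat screw cap standing where they are.

Things in the scene. Friction and masses are not known exactly. Their poses are not given: they have to be found in the camera images.
- conical_flask_centre (a point): Conical (Erlenmeyer) glass flask with dark rubber stopper, 80 mm tall, standing. Flat round base of diameter 51 mm, side sloping straight in to a neck of diameter 25 mm that runs from 45 to 68 mm above the base, a 27 mm bead above it and the stopper in the top. Grip it by the neck. This point is on its axis, 40 mm above its underside (the neck begins 5 mm above this point); z up. Mass about 75 g.
- dropper_bottle_centre (a point): Small round amber dropper bottle, 76 mm tall, standing: body of diameter 30 mm up to 42 mm height, ribbed black cap of diameter 21 mm from 50 to 61 mm, and on top a narrow rubber squeeze bulb of diameter 14 mm. This point is on its axis, 38 mm above its underside; z up. About 45 g.
- square_bottle_centre (a point): White plastic bottle of square section, 40 x 40 mm and 56 mm high with slightly rounded edges, above it a round grey screw cap of diameter 35 mm up to 78 mm. This point is on its axis, 39 mm above its underside; x and y are square to its faces, z up. About 95 g.
- strip_box_centre (a point): White box of indicator strips with a row of small colour patches on its broad sides, standing upright: 26 mm along its x, 70 mm along its y, 66 mm tall. This point is its centre, 33 mm above its underside; z up. About 55 g.
- round_flask_centre (a point): Look-alike, does not belong in the kit: glass boiling flask with a round ball-shaped body of diameter 51 mm, with the same neck, stopper and 80 mm height as the conical flask. This point is on its axis, 40 mm above its underside. (An empty 66 mm tall glass beaker, 53 mm wide, and flat scissors also lie among the things; everything upright there stands at least 95 mm from its neighbours, centre to centre, and is at most 80 mm tall.)
- screw_cap_bottle_centre (a point): Look-alike, does not belong in the kit: thicker round amber bottle of diameter 38 mm, 64 mm tall, with a broad flat black screw cap of diameter 33 mm and no rubber bulb. This point is on its axis, 32 mm above its underside.
- large_round_well (a point): Body: a grey plastic holder 98 x 98 x 20 mm lying in the white caddy tray, z up, same yaw as the tray; in its middle a large round well of diameter 67 mm, for the conical flask. This point is the centre of the well's floor, 10 mm above the bench; the well is 15 mm deep, so its rim is 15 mm above this point, and the tray's outer wall (5 mm thick) tops out 20 mm above this point. The four holders sit side by side in two rows of two at 101 mm pitch, in any arrangement.
- small_round_well (a point): Body: a grey plastic holder 98 x 98 x 20 mm lying in the white caddy tray, z up, same yaw as the tray; in its middle a small round well of diameter 46 mm, for the dropper bottle. This point is the centre of the well's floor, 10 mm above the bench; the well is 15 mm deep, so its rim is 15 mm above this point, and the tray's outer wall (5 mm thick) tops out 20 mm above this point. The four holders sit side by side in two rows of two at 101 mm pitch, in any arrangement.
- square_well (a point): Body: a grey plastic holder 98 x 98 x 20 mm lying in the white caddy tray, z up, same yaw as the tray; in its middle a square well 56 x 56 mm, sides along x and y, for the square bottle. This point is the centre of the well's floor, 10 mm above the bench; the well is 15 mm deep, so its rim is 15 mm above this point, and the tray's outer wall (5 mm thick) tops out 20 mm above this point. The four holders sit side by side in two rows of two at 101 mm pitch, in any arrangement.
- slot_well (a point): Body: a grey plastic holder 98 x 98 x 20 mm lying in the white caddy tray, z up, same yaw as the tray; in its middle an oblong well 42 mm along x by 86 mm along y, for the strip box. This point is the centre of the well's floor, 10 mm above the bench; the well is 15 mm deep, so its rim is 15 mm above this point, and the tray's outer wall (5 mm thick) tops out 20 mm above this point. The four holders sit side by side in two rows of two at 101 mm pitch, in any arrangement.

How it is judged:
At the end, for the whole second after the job is handed in: Each of the four kit items stands upright (within 7 degrees), at rest and released, on the floor of its own well (centre within 15 mm of the well's centre, height within 6 mm of seated); the boiling flask and the screw-cap bottle still stand within 25 mm of where they were (horizontal distance between conical_flask_centre and large_round_well below 0.015 m and z of conical_flask_centre in the frame of large_round_well between 0.034 and 0.046 m and angle between each of conical_flask_centre, dropper_bottle_centre, square_bottle_centre, strip_box_centre's own z axis and vertical below 0.12 rad and linear speed of each of conical_flask, dropper_bottle, square_bottle, strip_box below 0.02 m/s and horizontal distance between dropper_bottle_centre and small_round_well below 0.015 m and z of dropper_bottle_centre in the frame of small_round_well between 0.032 and 0.044 m and horizontal distance between square_bottle_centre and square_well below 0.015 m and z of square_bottle_centre in the frame of square_well between 0.033 and 0.045 m and horizontal distance between strip_box_centre and slot_well below 0.015 m and z of strip_box_centre in the frame of slot_well between 0.027 and 0.039 m and distance of each of round_flask_centre, screw_cap_bottle_centre from where it was at the start of the episode below 0.025 m and angle between each of round_flask_centre, screw_cap_bottle_centre's own z axis and vertical below 0.2 rad); the robot touches nothing.
It fails at once if a kit item is dropped or knocked flying: it moves faster than 0.8 m/s while nothing holds it (a fall of some 3 cm) ((contact force between the fingers and conical_flask below 0.01 N and linear speed of conical_flask above 0.8 m/s) or (contact force between the fingers and dropper_bottle below 0.01 N and linear speed of dropper_bottle above 0.8 m/s) or (contact force between the fingers and square_bottle below 0.01 N and linear speed of square_bottle above 0.8 m/s) or (contact force between the fingers and strip_box below 0.01 N and linear speed of strip_box above 0.8 m/s)).
It fails at once if the round boiling flask is moved more than 25 mm (distance of round_flask_centre from where it was at the start of the episode above 0.025 m).
It fails at once if the screw-cap bottle is moved more than 25 mm (distance of screw_cap_bottle_centre from where it was at the start of the episode above 0.025 m).
It also fails if it takes over 112 s, if anything falls off the work surface, if the arm or the gripper's body presses on something with over 40 N, if the wrist force passes 120 N, or if a joint passes its speed limit or range.

## Working session

There is one attempt and no reset: what is moved stays moved. The work goes in short steps, Python scripts to look and compute and a shell command to move; the robot and the scene stay as the last step left them, time stands still between calls to the robot, and variables do not carry over. Pictures are saved under pics/ and viewed, and the job is handed in when it is done.

```bash
ls; mkdir -p pics; python3 - <<'E'
from bench import telemetry, imaging, ctrl
import cv2
o=telemetry.get_obs(); print({k:o[k] for k in('time_s','q','eef_pos','eef_rot','wrist_force','opening')})
for n in('scene','side','wrist'):
    c=imaging.camera(n); cv2.imwrite(f'pics/{n}0.png',c['pixels']); print(n,c['vfov'],c['cx'],c['cy'],c['distortion'],c['R'],c['t'])
E
```

```text
pics
{'time_s': 0.0, 'q': array([-1.42831809e+00,  1.81570830e-01,  1.60803011e+00,  1.16174681e-06,
        1.35379811e+00, -2.06335280e-01]), 'eef_pos': array([ 0.19644094, -0.53980182,  0.23035673]), 'eef_rot': array([-9.02719708e-04,  9.84829274e-01,  1.73523734e-01,  2.93997286e-05]), 'wrist_force': array([-0.46999178, -0.28635671, -0.17860717]), 'opening': 1.0010820476725282}
scene 46.83260719981306 317.4294778094561 237.76396166869927 [0.05541653 0.         0.         0.         0.        ] [[-0.83995511  0.54265445  0.00124987]
 [ 0.44515656  0.69035522 -0.57030282]
 [-0.31034022 -0.47847238 -0.82143358]] [ 0.45900862 -0.20539227  1.25052259]
side 51.96101853582695 320.38124526281246 244.2060613666387 [-0.05408316  0.          0.          0.          0.        ] [[-0.96135678 -0.27487975  0.0153058 ]
 [-0.2259373   0.75597764 -0.61436971]
 [ 0.15730695 -0.59408664 -0.78886982]] [0.5529905  0.17503849 1.00712772]
wrist 59.745173705694675 317.91271865161633 236.90334579489283 [-0.00265311  0.          0.          0.          0.        ] [[ 3.41800208e-01 -9.39772614e-01 -2.26821263e-04]
 [-9.00756173e-01 -3.27678529e-01  2.85070339e-01]
 [-2.67975622e-01 -9.72327906e-02 -9.58506573e-01]] [-0.57490049 -0.03737255  0.37739386]
```

View pics/scene0.png

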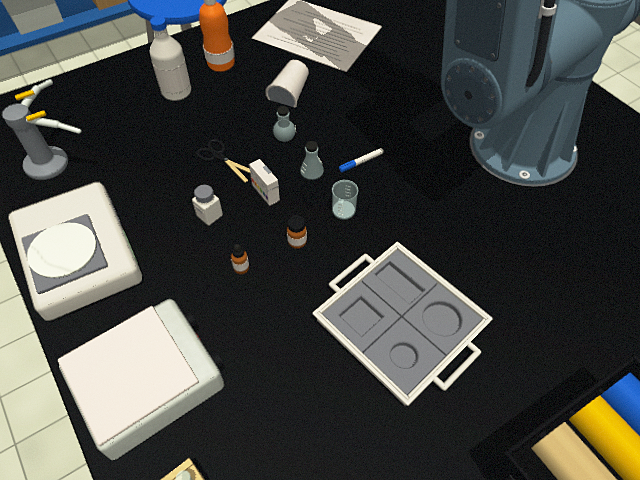

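View pics/side0.png

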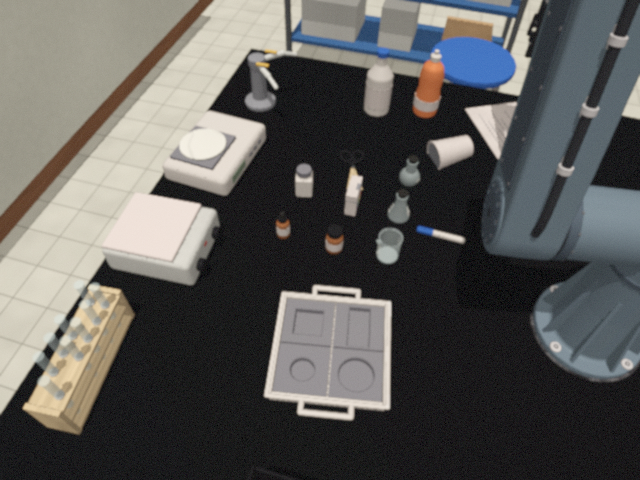

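View pics/wrist0.png

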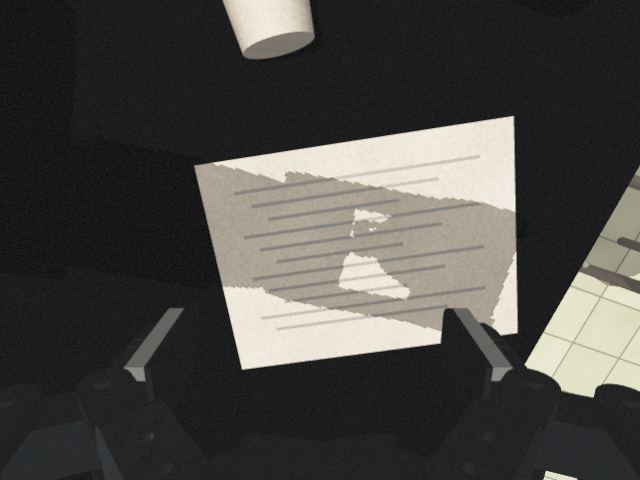

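```bash
cat > h.py <<'E'
import numpy as np, cv2
from bench import telemetry, imaging, ctrl
def cam(n):
    c=imaging.camera(n); f=240/np.tan(np.radians(c['vfov'])/2)
    c['K']=np.array([[f,0,c['cx']],[0,f,c['cy']],[0,0,1]]); c['D']=np.array(c['distortion'],float)
    c['R']=np.array(c['R']);c['t']=np.array(c['t']); return c
def ray(c,uv):
    p=cv2.undistortPoints(np.array(uv,float).reshape(1,1,2),c['K'],c['D'])[0,0]
    return -c['R'].T@c['t'], c['R'].T@np.array([p[0],p[1],1.])
def plane(c,uv,z):
    o,d=ray(c,uv); return o+d*(z-o[2])/d[2]
def tri(c1,u1,c2,u2):
    o1,d1=ray(c1,u1);o2,d2=ray(c2,u2);d1/=np.linalg.norm(d1);d2/=np.linalg.norm(d2)
    s=np.linalg.lstsq(np.c_[d1,-d2],o2-o1,rcond=None)[0]
    a=o1+s[0]*d1;b=o2+s[1]*d2; return (a+b)/2,np.linalg.norm(a-b)
def proj(c,X):
    return cv2.projectPoints(np.array(X,float).reshape(-1,1,3),cv2.Rodrigues(c['R'])[0],c['t'],c['K'],c['D'])[0][:,0]
E
python3 - <<'E'
import cv2
a=cv2.imread('pics/scene0.png');b=cv2.imread('pics/side0.png')
def s(n,im,x0,y0,x1,y1,k): cv2.imwrite(n,cv2.resize(im[y0:y1,x0:x1],None,fx=k,fy=k,interpolation=cv2.INTER_CUBIC))
s('pics/a1.png',a,180,100,380,280,4)
s('pics/b1.png',b,265,140,425,270,5)
E
```

```text
(no output)
```

View pics/a1.png

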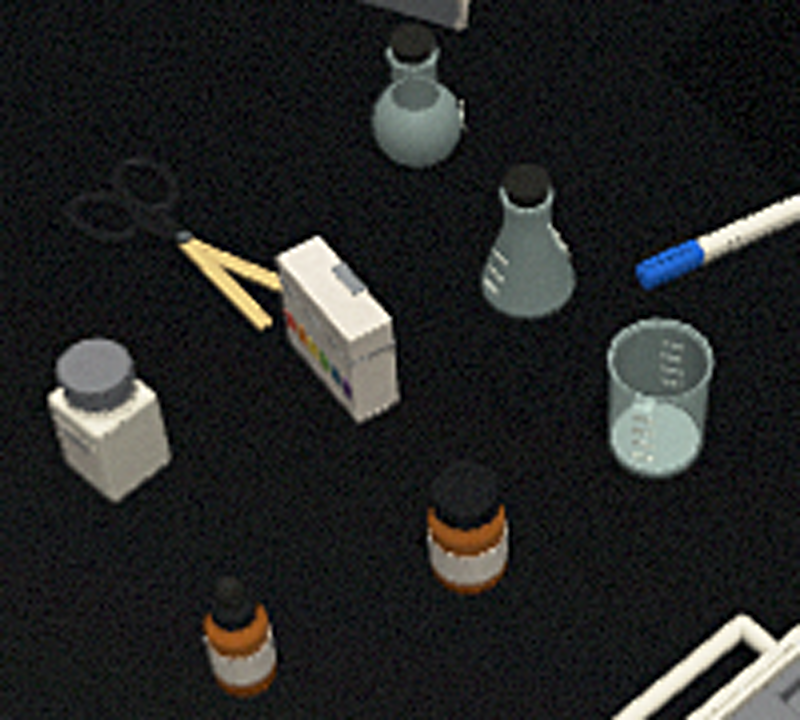

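View pics/b1.png

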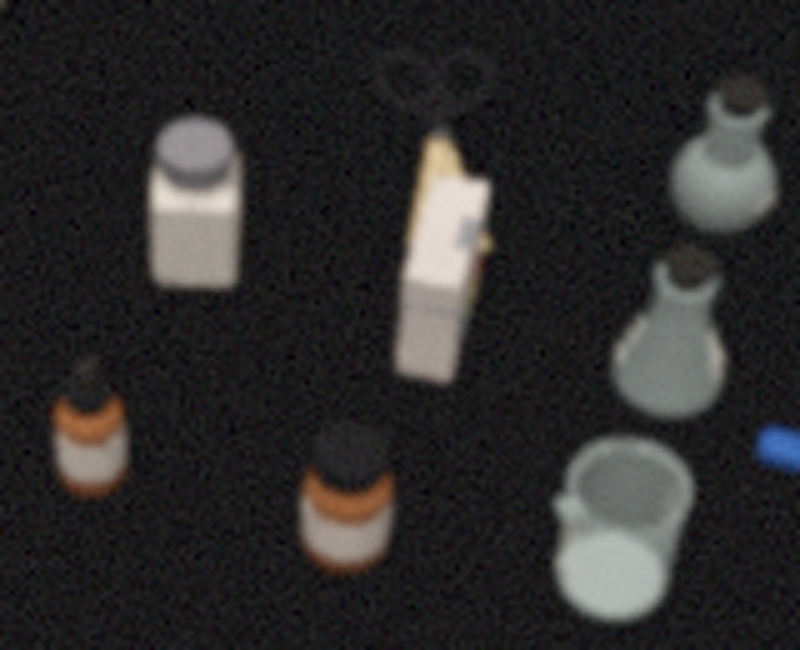

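The scene view shows the conical flask at (312,162), boiling flask (284,127), strip box (265,182), square bottle (206,204), dropper (239,261), screw-cap bottle (297,232), and caddy around (402,320). The wells are slot at the top, square on the left, large on the right and small at the bottom. Next I'll measure.

```bash
python3 - <<'E'
from h import *
a=cam('scene');b=cam('side')
def A(x,y): return (180+x/4-.4,100+y/4-.4)
def B(x,y): return (265+x/5-.4,140+y/5-.4)
for n,p,q,z in [('conical',(527,182),(690,261),.08),('round',(413,40),(741,90),.08),('square',(95,362),(197,145),.078),('dropper',(230,594),(90,372),.066),('screw',(468,482),(352,440),.064),
 ('box1',(318,238),(437,178),.066),('box2',(278,258),(490,183),.066),('box3',(348,334),(462,285),.066),('box4',(392,316),(402,272),.066)]:
    print(n,plane(a,A(*p),z).round(4),plane(b,B(*q),z).round(4), tri(a,A(*p),b,B(*q))[0].round(4) if n[:3]!='box' else '')
def s(n,im,x0,y0,x1,y1,k): cv2.imwrite(n,cv2.resize(im[y0:y1,x0:x1],None,fx=k,fy=k,interpolation=cv2.INTER_CUBIC))
s('pics/a2.png',a['pixels'],305,235,500,410,4)
s('pics/b2.png',b['pixels'],260,280,400,420,4)
# white tray mask corners
for c,n,box in((a,'a',(305,235,500,410)),(b,'b',(260,280,400,420))):
    g=cv2.cvtColor(c['pixels'],cv2.COLOR_BGR2GRAY)
    x0,y0,x1,y1=box
    m=np.zeros_like(g); m[y0:y1,x0:x1]=(g[y0:y1,x0:x1]>70)*255
    m=cv2.morphologyEx(m,cv2.MORPH_OPEN,np.ones((19,19)))  # drops handles? 
    cs,_=cv2.findContours(m,cv2.RETR_EXTERNAL,cv2.CHAIN_APPROX_NONE); k=max(cs,key=cv2.contourArea)
    ap=cv2.approxPolyDP(k,6,True)[:,0]; print(n,ap.tolist()); print([plane(c,p,.03).round(4).tolist() for p in ap])
E
```

```text
conical [ 0.4362 -0.1939  0.08  ] [ 0.436  -0.1954  0.08  ] [ 0.4361 -0.1943  0.0803]
round [ 0.4314 -0.316   0.08  ] [ 0.4321 -0.3177  0.08  ] [ 0.4321 -0.3148  0.0819]
square [ 0.6756 -0.2074  0.078 ] [ 0.6757 -0.2048  0.078 ] [ 0.6758 -0.2066  0.0775]
dropper [ 0.6822 -0.0605  0.066 ] [ 0.6822 -0.0633  0.066 ] [ 0.682  -0.0612  0.0669]
screw [ 0.5567 -0.0572  0.064 ] [ 0.5601 -0.0603  0.064 ] [ 0.559  -0.0535  0.0712]
box1 [ 0.5403 -0.2301  0.066 ] [ 0.5628 -0.2286  0.066 ] 
box2 [ 0.5642 -0.2291  0.066 ] [ 0.5376 -0.2327  0.066 ] 
box3 [ 0.5595 -0.1661  0.066 ] [ 0.535  -0.1634  0.066 ] 
box4 [ 0.5352 -0.1644  0.066 ] [ 0.5636 -0.1634  0.066 ] 
a [[320, 305], [320, 323], [331, 324], [346, 348], [365, 348], [366, 367], [393, 393], [418, 393], [422, 366], [437, 365], [437, 348], [460, 351], [470, 345], [470, 332], [483, 328], [481, 308], [462, 308], [460, 327], [448, 306], [413, 306], [414, 285], [397, 271], [379, 271], [376, 293], [392, 307], [411, 306], [412, 326], [436, 345], [417, 346], [416, 360], [410, 347], [393, 346], [410, 342], [410, 324], [392, 324], [392, 340], [375, 34
[... 467 characters left out ...]
704, 0.03], [0.4181, 0.2281, 0.03], [0.4702, 0.1947, 0.03], [0.4418, 0.162, 0.03], [0.4496, 0.1216, 0.03], [0.4776, 0.1036, 0.03], [0.5098, 0.138, 0.03], [0.5027, 0.1762, 0.03], [0.4732, 0.1928, 0.03], [0.496, 0.2243, 0.03], [0.4839, 0.2739, 0.03], [0.5121, 0.258, 0.03], [0.5293, 0.2766, 0.03], [0.5232, 0.253, 0.03], [0.5463, 0.2361, 0.03], [0.5176, 0.2459, 0.03], [0.4965, 0.2194, 0.03], [0.5229, 0.2025, 0.03], [0.5411, 0.2264, 0.03], [0.5666, 0.2122, 0.03], [0.532, 0.183, 0.03], [0.537, 0.1541, 0.03], [0.5903, 0.1409, 0.03], [0.5796, 0.122, 0.03]]
b [[281, 292], [266, 398], [389, 409], [391, 301]]
[[0.6285, 0.1112, 0.03], [0.5823, 0.3317, 0.03], [0.366, 0.2896, 0.03], [0.4058, 0.068, 0.03]]
```

View pics/a2.png

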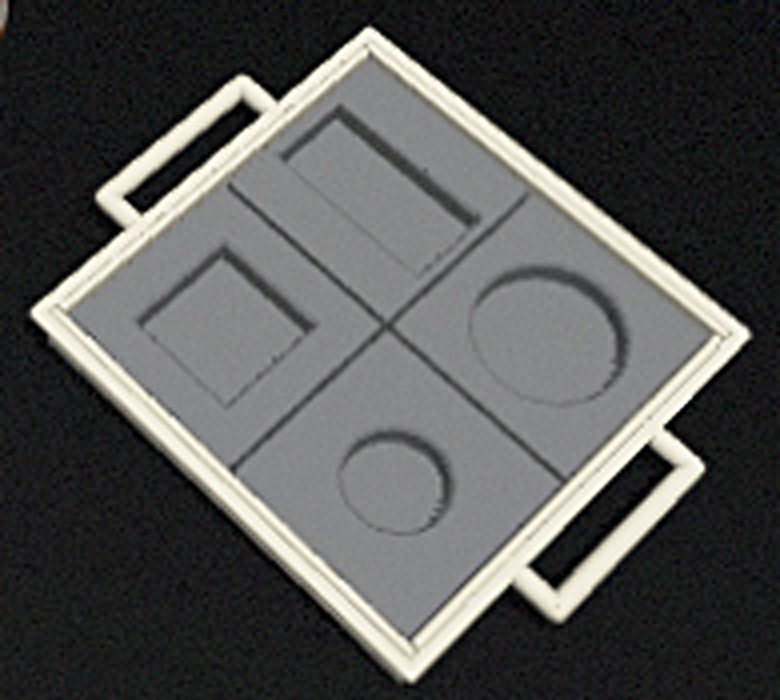

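View pics/b2.png

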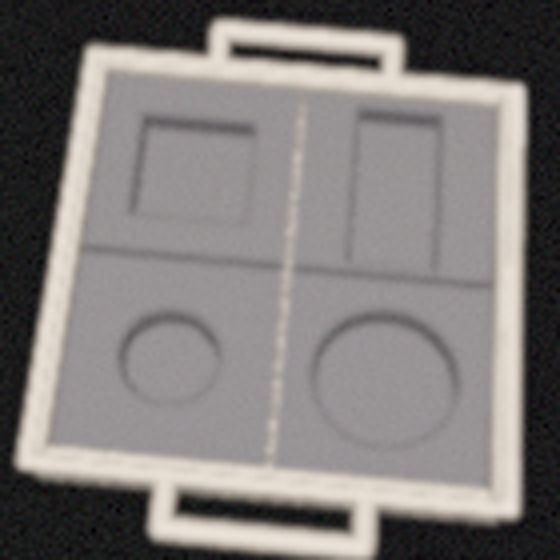

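```bash
python3 - <<'E'
from h import *
a=cam('scene');b=cam('side')
def A(x,y): return (305+x/4-.4,235+y/4-.4)
def B(x,y): return (260+x/4-.4,280+y/4-.4)
P=np.array([plane(a,A(*p),.03) for p in [(370,28),(33,315),(412,682),(750,332)]])
Q=np.array([plane(b,B(*p),.03) for p in [(527,83),(88,45),(17,468),(520,520)]])
for X in(P,Q):
    print(X.round(4).tolist(),'mean',X.mean(0).round(4)); print([ (round(np.linalg.norm(X[i]-X[i-1]),4), round(np.degrees(np.arctan2(*(X[i]-X[i-1])[1::-1])),2)) for i in range(4)])
C=(P.mean(0)+Q.mean(0))/2
print('centre X',plane(a,A(388,326),.025),plane(b,B(287,266),.025))
def qa(pts,f,c): return np.mean([plane(c,f(*p),.025) for p in pts],0).round(4)
print('square',qa([(222,248),(138,322),(230,405),(315,325)],A,a),qa([(146,117),(256,127),(247,222),(131,214)],B,b))
print('slot',qa([(340,106),(283,157),(420,275),(478,222)],A,a),qa([(359,112),(442,118),(436,272),(347,262)],B,b))
print('large',qa([(548,336)],A,a),qa([(386,380)],B,b))
print('small',qa([(395,484)],A,a),qa([(170,359)],B,b))
E
```

```text
[[0.409, 0.0692, 0.03], [0.6276, 0.1107, 0.03], [0.588, 0.3283, 0.03], [0.3685, 0.2867, 0.03]] mean [0.4983 0.1987 0.03  ]
[(np.float64(0.2212), np.float64(-79.44)), (np.float64(0.2225), np.float64(10.73)), (np.float64(0.2212), np.float64(100.31)), (np.float64(0.2234), np.float64(-169.26))]
[[0.4054, 0.0663, 0.03], [0.6282, 0.1082, 0.03], [0.5869, 0.3304, 0.03], [0.3648, 0.2904, 0.03]] mean [0.4963 0.1988 0.03  ]
[(np.float64(0.2278), np.float64(-79.73)), (np.float64(0.2267), np.float64(10.67)), (np.float64(0.226), np.float64(100.54)), (np.float64(0.2257), np.float64(-169.8))]
centre X [0.4973608  0.19784655 0.025     ] [0.49712897 0.19748699 0.025     ]
square [0.5569 0.1585 0.025 ] [0.555  0.1594 0.025 ]
slot [0.4577 0.1403 0.025 ] [0.4561 0.1419 0.025 ]
large [0.4413 0.2395 0.025 ] [0.4376 0.2407 0.025 ]
small [0.5404 0.2578 0.025 ] [0.5371 0.259  0.025 ]
```

```bash
cat >> h.py <<'E'
def go(x,y,z,psi=None):
    """print tool-frame delta in move units to reach x,y,z with tool-x world yaw psi(deg, mod 180)"""
    from scipy.spatial.transform import Rotation as Ro
    o=telemetry.get_obs(); w=np.array(o['eef_rot']); R=Ro.from_quat(np.r_[w[1:],w[0]])
    d=R.inv().apply(np.array([x,y,z])-o['eef_pos'])/.2
    X=R.as_matrix()[:,0]; yaw=np.degrees(np.arctan2(X[1],X[0])); tilt=np.degrees(np.arccos(-R.as_matrix()[2,2]))
    rz=0
    if psi is not None: rz=-((psi-yaw+90)%180-90)/180
    # levelling turn: align tool z to world down (tool frame)
    lv=np.cross([0,0,1],R.inv().apply([0,0,-1]))/np.pi
    print('t',round(o['time_s'],2),'pos',np.round(o['eef_pos'],4),'yaw',round(yaw,2),'tilt',round(tilt,2),'open',round(o['opening'],3),'F',np.round(o['wrist_force'],1))
    print('  units d',d.round(4),'rz',round(rz,4),'level',lv.round(4),'rows>=',round(max(np.linalg.norm(d)/.3125,abs(rz)/.0594),1), 'q',np.round(o['q'],2))
E
python3 - <<'E'
from h import *
a=cam('scene');b=cam('side')
def A(x,y): return (180+x/4-.4,100+y/4-.4)
T=[plane(a,A(*p),.056) for p in[(50,398),(110,437),(155,388)]];B0=[plane(a,A(*p),0) for p in[(65,452),(117,500),(168,458)]]
for X in(T,B0):
    print(np.round(X,3).tolist(),[np.degrees(np.arctan2(*(X[i+1]-X[i])[1::-1])).round(1) for i in(0,1)])
def B(x,y): return (265+x/5-.4,140+y/5-.4)
X=[plane(b,B(*p),0) for p in[(150,288),(238,290)]];print(np.degrees(np.arctan2(*(X[1]-X[0])[1::-1])))
for n,p in(('grey',(172,97)),('orange',(221,67)),('mug',(285,97)),('beaker',(343,215))): print(n,plane(a,p,0).round(3))
go(.682,-.0618,.16,20)
E
```

```text
[[0.699, -0.217, 0.056], [0.685, -0.179, 0.056], [0.653, -0.195, 0.056]] [np.float64(110.2), np.float64(-154.3)]
[[0.697, -0.227, -0.0], [0.689, -0.185, 0.0], [0.655, -0.195, 0.0]] [np.float64(101.7), np.float64(-163.7)]
-165.02723876421294
grey [ 0.592 -0.574  0.   ]
orange [ 0.441 -0.61   0.   ]
mug [ 0.363 -0.429  0.   ]
beaker [ 0.446 -0.058  0.   ]
t 0.45 pos [ 0.1965 -0.5403  0.2312] yaw 19.98 tilt 0.01 open 1.001 F [ 0.1 -0.3  0. ]
  units d [ 3.0989 -1.4191  0.3565] rz -0.0001 level [-0.0001 -0.      0.    ] rows>= 11.0 q [-1.43  0.18  1.61  0.    1.35 -0.21]
```

```bash
python3 -m pendant '[[[0.27,-0.125,0,0,0,0],[0.27,-0.125,0,0,0,0],[0.27,-0.125,0,0,0,0],[0.27,-0.125,0,0,0,0],[0.27,-0.125,0,0,0,0],[0.27,-0.125,0,0,0,0],[0.27,-0.125,0.05,0,0,0],[0.27,-0.125,0.05,0,0,0],[0.27,-0.125,0.05,0,0,0],[0.27,-0.125,0.05,0,0,0],[0.27,-0.125,0.05,0,0,0],[0.2,-0.1,0,0,0,0]]]' 0; python3 -c "
from h import *
go(.682,-.0618,.022,20)"
```

```text
time_s: 1.95
eef_pos: [0.7074, -0.0369, 0.1812]
eef_rot: [0.004, 0.986, 0.17, 0.002]
wrist_force: [0.4, -0.8, -0.1]
opening: 1.0
t 1.95 pos [ 0.7074 -0.0369  0.1812] yaw 19.52 tilt 0.5 open 1.0 F [ 0.4 -0.8 -0.1]
  units d [-0.1634  0.0682  0.7962] rz -0.0027 level [ 0.0026 -0.0008  0.    ] rows>= 2.6 q [-0.22  0.51  1.28 -0.01  1.34  1.01]
```

```bash
python3 -m pendant '[[[-0.16,0.07,0.1,0,0,0],[0,0,0.1,0,0,0],[0,0,0,0,0,0],[0,0,0,0,0,0]]]' 0.2; python3 -c "
from h import *
go(.682,-.0618,.022,20)
c=cam('wrist');im=c['pixels'];cv2.imwrite('pics/w1.png',im); print(proj(c,[[.682,-.0618,.076],[.682,-.0618,0]]))"
```

```text
time_s: 2.45
eef_pos: [0.6848, -0.0571, 0.1395]
eef_rot: [0.004, 0.985, 0.172, 0.003]
wrist_force: [0.0, -0.6, 0.5]
opening: 0.799
t 2.45 pos [ 0.6848 -0.0571  0.1395] yaw 19.86 tilt 0.51 open 0.799 F [ 0.  -0.6  0.5]
  units d [-0.0235  0.0126  0.5875] rz -0.0008 level [ 0.0026 -0.0013  0.    ] rows>= 1.9 q [-0.25  0.5   1.38 -0.    1.25  0.97]
[[322.59229479 264.47942094]
 [320.40788272 226.8901623 ]]
```

View pics/w1.png

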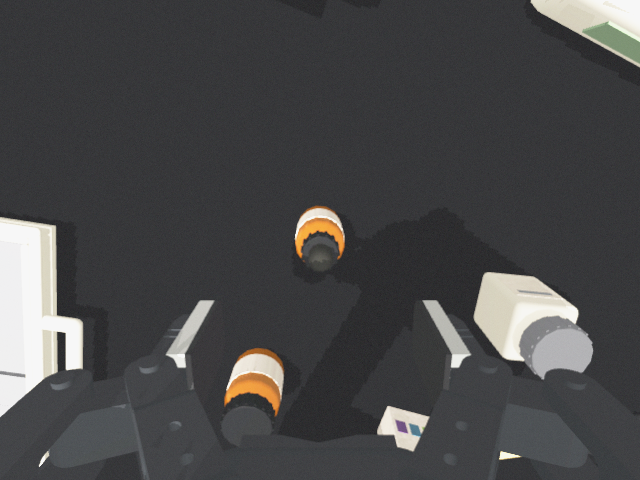

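```bash
python3 -c "
from h import *
c=cam('wrist');print(plane(c,(320.5,259),.074),plane(c,(320,226),.021))
go(.682,-.0618,.022,20)
"
```

```text
[ 0.68375448 -0.05995476  0.074     ] [ 0.68755934 -0.05908407  0.021     ]
t 2.55 pos [ 0.6847 -0.0571  0.1396] yaw 19.86 tilt 0.52 open 0.8 F [ 0.3 -0.5  0.4]
  units d [-0.0233  0.0128  0.5878] rz -0.0008 level [ 0.0026 -0.0013  0.    ] rows>= 1.9 q [-0.25  0.5   1.38 -0.    1.25  0.97]
```

```bash
python3 -m pendant '[[[-0.018,0.011,0.15,0.0026,-0.0013,0],[0,0,0.2,0,0,0],[0,0,0.15,0,0,0],[0,0,0.07,0,0,0],[0,0,0,0,0,0]]]' 0.2; python3 -c "
from h import *
go(.683,-.061,.022,20)"
```

```text
time_s: 3.18
eef_pos: [0.6878, -0.0622, 0.0297]
eef_rot: [0.002, 0.985, 0.172, 0.005]
wrist_force: [-0.6, -0.5, 1.2]
opening: 0.801
t 3.17 pos [ 0.6878 -0.0622  0.0297] yaw 19.83 tilt 0.67 open 0.801 F [-0.6 -0.5  1.2]
  units d [-0.0207 -0.014   0.0383] rz -0.0009 level [ 0.002  -0.0031  0.    ] rows>= 0.1 q [-0.26  0.64  1.42  0.    1.07  0.96]
```

Small correction, then close.

```bash
python3 -m pendant '[[[-0.02,0,0.03,0.002,-0.003,0],[0,0,0,0,0,0]]]' 0.2; python3 -m pendant '[[[0,0,0,0,0,0],[0,0,0,0,0,0],[0,0,0,0,0,0],[0,0,0,0,0,0],[0,0,0,0,0,0],[0,0,0,0,0,0]]]' 1; python3 -c "
from h import *
go(.683,-.061,.16,10.5)"
```

```text
time_s: 3.42
eef_pos: [0.6857, -0.0641, 0.0262]
eef_rot: [0.001, 0.985, 0.172, 0.002]
wrist_force: [0.3, -0.6, 0.2]
opening: 0.798
time_s: 4.18
eef_pos: [0.6871, -0.0644, 0.0285]
eef_rot: [0.001, 0.985, 0.172, 0.003]
wrist_force: [-0.3, -0.2, 0.0]
opening: 0.326
t 4.17 pos [ 0.6871 -0.0644  0.0285] yaw 19.84 tilt 0.41 open 0.326 F [-0.3 -0.2  0. ]
  units d [-0.0094 -0.0201 -0.6579] rz 0.0519 level [ 0.0013 -0.0019  0.    ] rows>= 2.1 q [-0.27  0.64  1.41  0.    1.08  0.96]
```

```bash
python3 -m pendant '[[[0,0,-0.1,0,0,0],[0,0,-0.25,0,0,0],[0,0,-0.2,0,0,0],[0,0,0,0,0,0],[0,0,0,0,0,0]]]'; python3 -c "
from h import *
go(.538,.2575,.13,10.5)
c=cam('wrist');cv2.imwrite('pics/w2.png',c['pixels'])"
```

```text
time_s: 4.8
eef_pos: [0.6863, -0.0642, 0.1455]
eef_rot: [0.002, 0.985, 0.172, 0.004]
wrist_force: [-0.3, -0.1, -0.3]
opening: 0.32
t 4.8 pos [ 0.6863 -0.0642  0.1455] yaw 19.84 tilt 0.46 open 0.32 F [-0.3 -0.1 -0.3]
  units d [-0.1519 -1.7648  0.0684] rz 0.0519 level [ 0.0014 -0.0021  0.    ] rows>= 5.7 q [-0.27  0.5   1.37  0.    1.26  0.96]
```

View pics/w2.png

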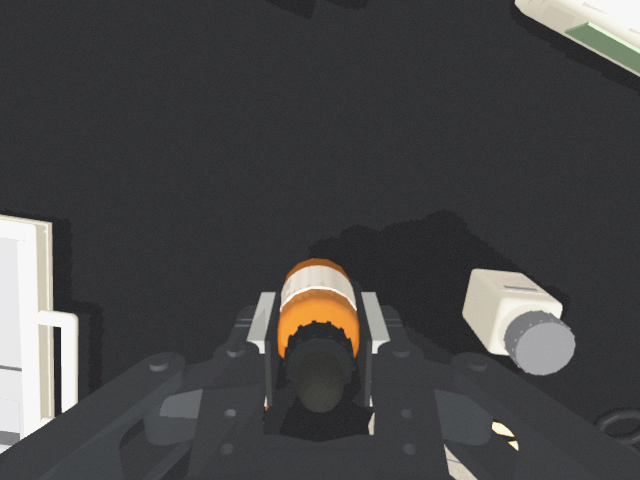

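```bash
python3 -m pendant '[[[-0.02,-0.2,0,0,0,0.01],[-0.02,-0.25,0,0,0,0.01],[-0.03,-0.25,0,0,0,0.01],[-0.04,-0.25,0,0,0,0.01],[-0.06,-0.25,0,0,0,0.01],[-0.05,-0.25,0,0,0,0.0],[-0.03,-0.15,0,0,0,0.0],[-0.0,-0.07,0,0,0,0.0],[0,0,0,0,0,0],[0,0,0,0,0,0]]]'; python3 -c "
from h import *
go(.538,.2575,.0385,10.5)
c=cam('wrist');cv2.imwrite('pics/w3.png',c['pixels'])
c=cam('scene');cv2.imwrite('pics/s3.png',cv2.resize(c['pixels'][200:420,300:520],None,fx=3,fy=3))"
```

```text
time_s: 6.1
eef_pos: [0.5452, 0.253, 0.1324]
eef_rot: [0.002, 0.996, 0.09, -0.005]
wrist_force: [0.1, 1.0, -0.0]
opening: 0.322
t 6.1 pos [0.5452 0.253  0.1324] yaw 10.33 tilt 0.64 open 0.322 F [ 0.1  1.  -0. ]
  units d [-0.0263 -0.0296  0.4698] rz -0.0009 level [ 0.0007  0.0035 -0.    ] rows>= 1.5 q [ 0.24  0.35  1.61 -0.    1.19  1.63]
```

View pics/w3.png

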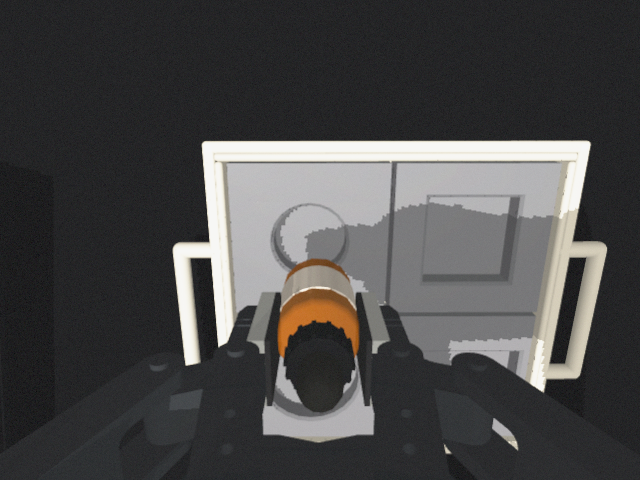

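View pics/s3.png

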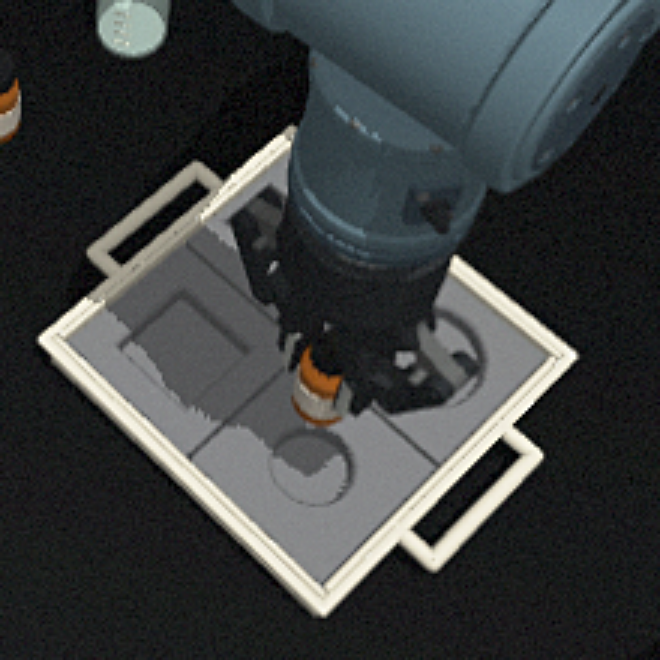

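```bash
python3 -m pendant '[[[-0.026,-0.03,0.05,0,0.0035,0],[0,0,0.12,0,0,0],[0,0,0.1,0,0,0],[0,0,0,0,0,0],[0,0,0,0,0,0]]]'; python3 -c "
from h import *
go(.538,.2575,.0385,10.5)
c=cam('wrist');cv2.imwrite('pics/w4.png',c['pixels']);print(plane(c,(310,238),.025))
"
```

```text
time_s: 6.82
eef_pos: [0.5388, 0.2557, 0.0763]
eef_rot: [0.001, 0.996, 0.087, 0.001]
wrist_force: [0.5, -0.1, -1.1]
opening: 0.32
t 6.83 pos [0.5388 0.2557 0.0763] yaw 10.04 tilt 0.17 open 0.32 F [ 0.5 -0.1 -1.1]
  units d [-0.0029 -0.0099  0.1888] rz -0.0026 level [ 0.0007 -0.0006  0.    ] rows>= 0.6 q [ 0.25  0.41  1.66 -0.    1.07  1.64]
[0.55194252 0.26114353 0.025     ]
```

View pics/w4.png

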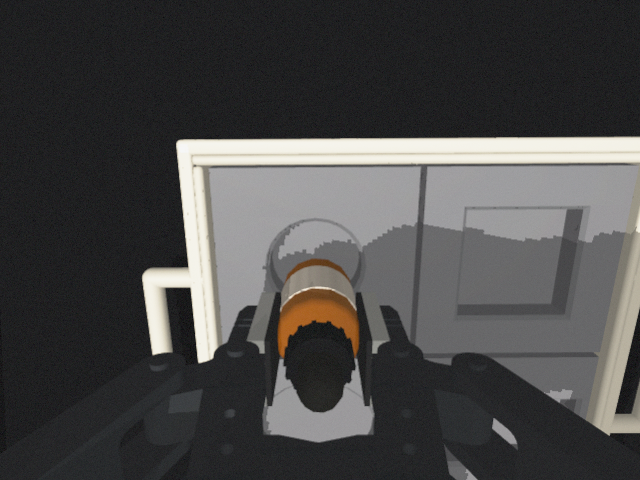

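```bash
python3 -c "
from h import *
c=cam('wrist')
print(plane(c,(316,264),.025),plane(c,(525,262),.025))
print(proj(c,[.5388,.2557,.0763-.019]), proj(c,[.5388,.2557,.0763-.0285]))
"
```

```text
[0.53917925 0.25596473 0.025     ] [0.5580113 0.1548946 0.025    ]
[[316.38155891 291.68653312]] [[316.38654228 282.83799016]]
```

```bash
python3 -m pendant '[[[0,-0.004,0.06,0,0,0],[0,0,0.06,0,0,0],[0,0,0.04,0,0,0],[0,0,0,0,0,0],[0,0,0,0,0,0]]]'; python3 -c "
from h import *
go(.538,.2565,.0385,10.5)
"
```

```text
time_s: 7.55
eef_pos: [0.5394, 0.2568, 0.043]
eef_rot: [0.001, 0.996, 0.088, 0.002]
wrist_force: [-0.4, -0.2, -0.6]
opening: 0.319
t 7.55 pos [0.5394 0.2568 0.043 ] yaw 10.05 tilt 0.24 open 0.319 F [-0.4 -0.2 -0.6]
  units d [-0.0073  0.0003  0.0225] rz -0.0025 level [ 0.0006 -0.0012  0.    ] rows>= 0.1 q [ 0.25  0.46  1.67 -0.    1.01  1.64]
```

```bash
python3 -m pendant '[[[-0.004,0,0.016,0,0,0],[0,0,0.008,0,0,0],[0,0,0.003,0,0,0]]]'; python3 -c "
from h import *
go(.538,.2565,.0385,10.5)
"
```

```text
time_s: 7.92
eef_pos: [0.5392, 0.2568, 0.0384]
eef_rot: [0.001, 0.996, 0.088, 0.003]
wrist_force: [-1.3, -0.4, 5.6]
opening: 0.325
t 7.92 pos [0.5392 0.2568 0.0384] yaw 10.05 tilt 0.31 open 0.325 F [-1.3 -0.4  5.6]
  units d [-0.0064  0.0006 -0.0007] rz -0.0025 level [ 0.0006 -0.0016  0.    ] rows>= 0.0 q [ 0.25  0.46  1.67 -0.    1.    1.64]
```

```bash
python3 -m pendant '[[[0,0,0,0,0,0],[0,0,0,0,0,0],[0,0,0,0,0,0]]]' 0.4; python3 -m pendant '[[[0,0,-0.1,0,0,0],[0,0,-0.2,0,0,0],[0,0,-0.25,0,0,0],[0,0,-0.1,0,0,0],[0,0,0,0,0,0]]]' 0.4;python3 -c "
from h import *
go(.676,-.206,.15,16.5)
c=cam('wrist');cv2.imwrite('pics/w5.png',c['pixels'])
"
```

```text
time_s: 8.3
eef_pos: [0.5396, 0.2569, 0.0387]
eef_rot: [0.001, 0.996, 0.088, 0.003]
wrist_force: [-0.8, -0.5, -0.6]
opening: 0.6
time_s: 8.93
eef_pos: [0.5395, 0.2573, 0.178]
eef_rot: [0.0, 0.996, 0.088, 0.005]
wrist_force: [-0.3, -1.1, 0.8]
opening: 0.6
t 8.93 pos [0.5395 0.2573 0.178 ] yaw 10.06 tilt 0.56 open 0.6 F [-0.3 -1.1  0.8]
  units d [0.266  2.3997 0.1464] rz -0.0358 level [ 0.0005 -0.0031  0.    ] rows>= 7.7 q [ 0.25  0.28  1.61 -0.    1.25  1.64]
```

View pics/w5.png

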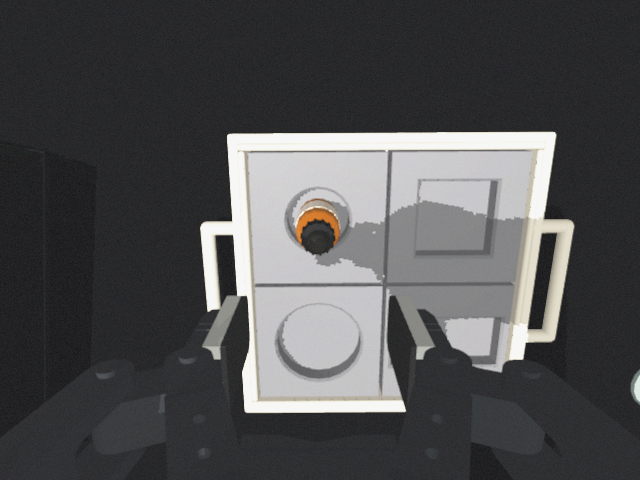

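```bash
python3 -m pendant '[[[0.02,0.2,0,0,0,0],[0.02,0.27,0,0,0,-0.005],[0.03,0.28,0,0,0,-0.005],[0.04,0.28,0,0,0,-0.005],[0.04,0.28,0,0,0,-0.005],[0.04,0.28,0,0,0,-0.005],[0.04,0.28,0,0,0,-0.005],[0.03,0.27,0,0,0,-0.005],[0.02,0.15,0,0,0,0],[0,0.05,0,0,0,0],[0,0,0,0,0,0],[0,0,0,0,0,0]]]' 0.1;python3 -c "
from h import *
go(.676,-.206,.15,16.5)
c=cam('wrist');cv2.imwrite('pics/w6.png',c['pixels'])
c=cam('scene');cv2.imwrite('pics/s6.png',c['pixels'])
"
```

```text
time_s: 10.48
eef_pos: [0.6938, -0.1951, 0.1593]
eef_rot: [-0.005, 0.989, 0.146, -0.007]
wrist_force: [-0.0, 0.3, -0.4]
opening: 0.899
t 10.47 pos [ 0.6938 -0.1951  0.1593] yaw 16.78 tilt 1.01 open 0.899 F [-0.   0.3 -0.4]
  units d [-0.1004  0.0269  0.0474] rz 0.0015 level [-0.0039  0.004   0.    ] rows>= 0.4 q [-0.44  0.57  1.24  0.    1.35  0.84]
```

View pics/w6.png

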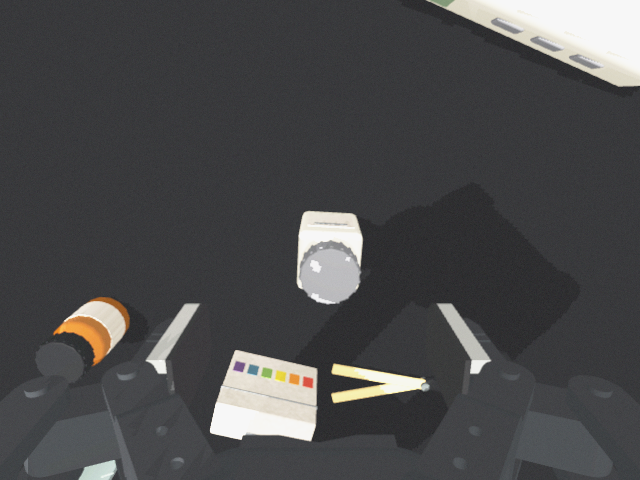

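```bash
python3 -c "
from h import *
c=cam('wrist');print(plane(c,(330,274),.078))
p=plane(c,(306,212),.0);q=plane(c,(354,213.5),.0);print(np.degrees(np.arctan2(*(q-p)[1::-1])))
go(.676,-.2055,.025,16.5)
"
```

```text
[ 0.67870414 -0.20653516  0.078     ]
-74.893618145414
t 10.62 pos [ 0.6943 -0.1952  0.16  ] yaw 16.8 tilt 0.93 open 0.9 F [0.6 0.4 0.9]
  units d [-0.0943  0.0305  0.676 ] rz 0.0017 level [-0.0036  0.0038  0.    ] rows>= 2.2 q [-0.44  0.57  1.24  0.    1.35  0.84]
```

```bash
python3 -m pendant '[[[-0.09,0.03,0.1,-0.0036,0.0038,0.004],[0,0,0.15,0,0,0],[0,0,0.05,0,0,0],[0,0,0,0,0,0]]]' 0.1;python3 -c "
from h import *
go(.677,-.206,.025,16)
"
```

```text
time_s: 11.12
eef_pos: [0.6798, -0.2033, 0.1021]
eef_rot: [0.001, 0.99, 0.142, 0.002]
wrist_force: [-0.5, -0.5, 0.4]
opening: 0.9
t 11.12 pos [ 0.6798 -0.2033  0.1021] yaw 16.31 tilt 0.3 open 0.9 F [-0.5 -0.5  0.4]
  units d [-0.0187  0.0075  0.3855] rz 0.0017 level [ 0.0011 -0.0013  0.    ] rows>= 1.2 q [-0.46  0.59  1.33  0.    1.22  0.83]
```

```bash
python3 -m pendant '[[[-0.018,0.008,0.1,0,-0.001,0],[0,0,0.15,0,0,0],[-0.01,0,0.1,0,0,0],[-0.005,0,0.02,0,0,0],[0,0,0,0,0,0]]]' 0.1;python3 -c "
from h import *
go(.677,-.206,.025,16)
"
```

```text
time_s: 11.75
eef_pos: [0.6759, -0.2079, 0.0275]
eef_rot: [0.003, 0.99, 0.142, 0.002]
wrist_force: [1.1, 0.2, 0.4]
opening: 0.901
t 11.75 pos [ 0.6759 -0.2079  0.0275] yaw 16.37 tilt 0.46 open 0.901 F [1.1 0.2 0.4]
  units d [ 0.008  -0.0076  0.0123] rz 0.002 level [ 0.0022 -0.0012  0.    ] rows>= 0.1 q [-0.46  0.68  1.36 -0.    1.09  0.82]
```

```bash
python3 -m pendant '[[[0.004,-0.006,0,0.002,0,0],[0,0,0,0,0,0],[0,0,0,0,0,0],[0,0,0,0,0,0],[0,0,0,0,0,0],[0,0,0,0,0,0]]]' 1;python3 -c "
from h import *
go(.677,-.206,.025,16)
"
```

```text
time_s: 12.5
eef_pos: [0.6779, -0.2071, 0.0303]
eef_rot: [0.001, 0.99, 0.142, 0.004]
wrist_force: [0.6, 0.1, -0.6]
opening: 0.457
t 12.5 pos [ 0.6779 -0.2071  0.0303] yaw 16.38 tilt 0.44 open 0.457 F [ 0.6  0.1 -0.6]
  units d [-0.0031 -0.0067  0.0267] rz 0.0021 level [ 0.001  -0.0022  0.    ] rows>= 0.1 q [-0.46  0.68  1.36  0.    1.1   0.82]
```

```bash
python3 -m pendant '[[[0,0,-0.1,0,0,0],[0,0,-0.25,0,0,0],[0,0,-0.25,0,0,0],[0,0,-0.05,0,0,0],[0,0,0,0,0,0]]]';python3 -c "
from h import *
go(.5565,.157,.15,10.4)
c=cam('wrist');cv2.imwrite('pics/w7.png',c['pixels'])
"
```

```text
time_s: 13.12
eef_pos: [0.6768, -0.2069, 0.1674]
eef_rot: [0.001, 0.99, 0.142, 0.004]
wrist_force: [-0.5, -0.5, -1.7]
opening: 0.458
t 13.12 pos [ 0.6768 -0.2069  0.1674] yaw 16.38 tilt 0.47 open 0.458 F [-0.5 -0.5 -1.7]
  units d [-0.0648 -1.9158  0.08  ] rz 0.0332 level [ 0.0011 -0.0024  0.    ] rows>= 6.1 q [-0.47  0.52  1.3   0.    1.32  0.82]
```

View pics/w7.png

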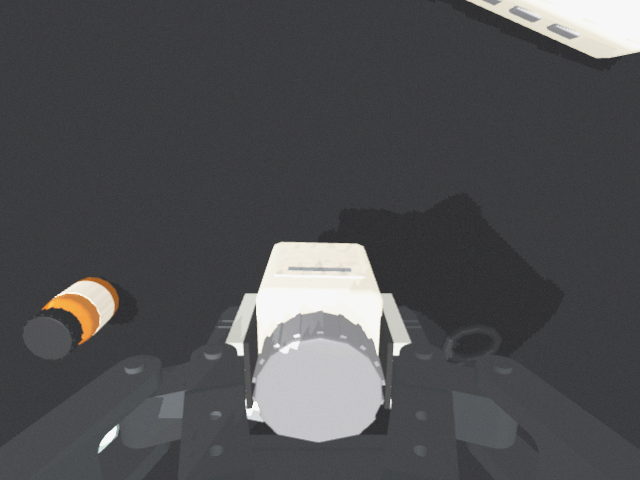

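Square bottle is held straight. Moving it over the caddy, base at about 0.13.

```bash
python3 -m pendant '[[[0,-0.15,0,0,0,0.005],[0,-0.25,0,0,0,0.005],[0,-0.27,0,0,0,0.005],[-0.01,-0.28,0,0,0,0.005],[-0.01,-0.28,0,0,0,0.005],[-0.02,-0.28,0,0,0,0.005],[-0.02,-0.23,0,0,0,0.004],[0,-0.1,0,0,0,0],[0,-0.03,0,0,0,0],[0,0,0,0,0,0],[0,0,0,0,0,0]]]';python3 -c "
from h import *
go(.5565,.157,.09,10.4)
"
```

```text
time_s: 14.55
eef_pos: [0.5677, 0.1625, 0.1475]
eef_rot: [-0.002, 0.996, 0.085, -0.011]
wrist_force: [0.3, 0.1, -1.2]
opening: 0.458
t 14.55 pos [0.5677 0.1625 0.1475] yaw 9.78 tilt 1.22 open 0.458 F [ 0.3  0.1 -1.2]
  units d [-0.0537  0.019   0.2884] rz -0.0035 level [-0.0017  0.0066  0.    ] rows>= 0.9 q [0.08 0.31 1.62 0.   1.23 1.48]
```

```bash
python3 -m pendant '[[[-0.05,0.015,0.1,-0.0017,0.0066,-0.003],[0,0,0.12,0,0,0],[0,0,0.05,0,0,0],[0,0,0,0,0,0],[0,0,0,0,0,0]]]';python3 -c "
from h import *
go(.5565,.157,.04,10.4)
c=cam('wrist');cv2.imwrite('pics/w8.png',c['pixels'])
"
```

```text
time_s: 15.18
eef_pos: [0.5614, 0.1525, 0.0942]
eef_rot: [0.001, 0.996, 0.087, 0.002]
wrist_force: [0.3, 0.1, -0.2]
opening: 0.461
t 15.18 pos [0.5614 0.1525 0.0942] yaw 9.93 tilt 0.27 open 0.461 F [ 0.3  0.1 -0.2]
  units d [-0.0217 -0.0268  0.2709] rz -0.0026 level [ 0.0005 -0.0014  0.    ] rows>= 0.9 q [ 0.06  0.35  1.7  -0.    1.09  1.46]
```

View pics/w8.png

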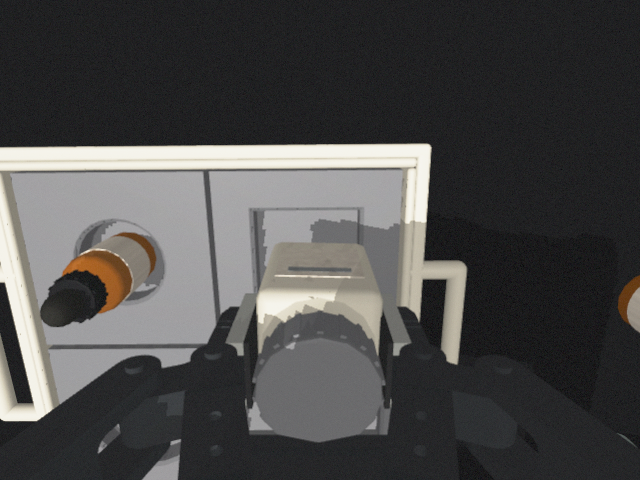

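```bash
python3 -m pendant '[[[-0.02,-0.026,0.03,0,0,-0.002],[0,0,0.08,0,0,0],[0,0,0.06,0,0,0],[0,0,0.03,0,0,0],[0,0,0,0,0,0]]]';python3 -c "
from h import *
go(.5565,.157,.04,10.4)
"
```

```text
time_s: 15.85
eef_pos: [0.5567, 0.1577, 0.0519]
eef_rot: [0.001, 0.996, 0.09, 0.003]
wrist_force: [0.5, -0.8, -1.7]
opening: 0.455
t 15.85 pos [0.5567 0.1577 0.0519] yaw 10.36 tilt 0.32 open 0.455 F [ 0.5 -0.8 -1.7]
  units d [-0.0017  0.0033  0.0594] rz -0.0002 level [ 0.0006 -0.0017  0.    ] rows>= 0.2 q [ 0.07  0.41  1.72 -0.    1.01  1.46]
```

```bash
python3 -m pendant '[[[0,0,0.035,0,0,0],[0,0,0.015,0,0,0],[0,0,0.006,0,0,0],[0,0,0.004,0,0,0]]]';python3 -c "
from h import *
go(.5565,.157,.04,10.4)
"
```

```text
time_s: 16.35
eef_pos: [0.5575, 0.1577, 0.0398]
eef_rot: [0.001, 0.996, 0.09, 0.003]
wrist_force: [-2.2, 0.4, 4.7]
opening: 0.457
t 16.35 pos [0.5575 0.1577 0.0398] yaw 10.36 tilt 0.39 open 0.457 F [-2.2  0.4  4.7]
  units d [-0.0053  0.0024 -0.0012] rz -0.0002 level [ 0.0006 -0.0021  0.    ] rows>= 0.0 q [ 0.07  0.43  1.72 -0.    0.98  1.46]
```

```bash
python3 -m pendant '[[[0,0,0,0,0,0],[0,0,0,0,0,0],[0,0,0,0,0,0]]]' 0.3; python3 -m pendant '[[[0,0,-0.1,0,0,0],[0,0,-0.2,0,0,0],[0,0,-0.25,0,0,0],[0,0,-0.1,0,0,0],[0,0,0,0,0,0]]]' 0.3;python3 -c "
from h import *
go(.55,-.197,.16,3)
c=cam('wrist');cv2.imwrite('pics/w9.png',c['pixels'])
"
```

```text
time_s: 16.73
eef_pos: [0.5583, 0.1577, 0.0407]
eef_rot: [0.001, 0.996, 0.09, 0.004]
wrist_force: [-0.2, 0.4, -0.7]
opening: 0.698
time_s: 17.35
eef_pos: [0.5581, 0.1579, 0.1806]
eef_rot: [0.001, 0.996, 0.09, 0.007]
wrist_force: [-0.3, 0.7, -0.9]
opening: 0.7
t 17.35 pos [0.5581 0.1579 0.1806] yaw 10.36 tilt 0.75 open 0.7 F [-0.3  0.7 -0.9]
  units d [-0.3605  1.7382  0.1026] rz 0.0409 level [ 0.0008 -0.0041  0.    ] rows>= 5.7 q [ 0.07  0.23  1.65 -0.    1.24  1.46]
```

View pics/w9.png

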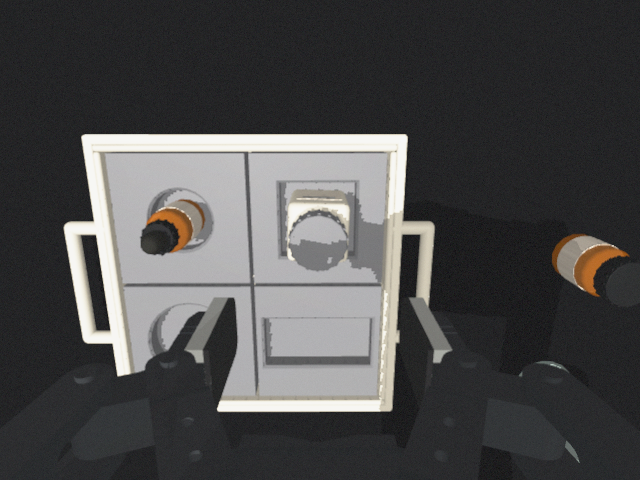

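```bash
python3 -m pendant '[[[-0.03,0.15,0,0,0,0],[-0.05,0.25,0,0,0,0],[-0.05,0.25,0,0,0,0],[-0.05,0.25,0,0,0,0],[-0.05,0.25,0,0,0,0],[-0.05,0.25,0,0,0,0],[-0.04,0.18,0,0,0,0],[0,0.05,0,0,0,0],[0,0,0,0,0,-0.03],[0,0,0,0,0,-0.05],[0,0,0,0,0,-0.05],[0,0,0,0,0,-0.05]]]' 0.3; python3 -m pendant '[[[0,0,0,0,0,-0.05],[0,0,0,0,0,-0.05],[0,0,0,0,0,-0.05],[0,0,0,0,0,-0.05],[0,0,0,0,0,-0.03],[0,0,0,0,0,0]]]' 0.3;python3 -c "
from h import *
go(.55,-.197,.16,93)
c=cam('wrist');cv2.imwrite('pics/w10.png',c['pixels'])
"
```

```text
time_s: 18.9
eef_pos: [0.5456, -0.1778, 0.1647]
eef_rot: [-0.007, 0.927, 0.374, -0.002]
wrist_force: [0.7, 1.1, -0.3]
opening: 0.701
time_s: 19.65
eef_pos: [0.5433, -0.1689, 0.1585]
eef_rot: [-0.013, 0.725, 0.689, -0.0]
wrist_force: [-0.9, 0.5, -0.8]
opening: 0.701
t 19.65 pos [ 0.5433 -0.1689  0.1585] yaw 87.07 tilt 1.54 open 0.701 F [-0.9  0.5 -0.8]
  units d [-0.1386  0.0403 -0.0108] rz -0.0329 level [-0.0064 -0.0057  0.    ] rows>= 0.6 q [-0.51  0.26  1.67  0.01  1.24 -0.47]
```

View pics/w10.png

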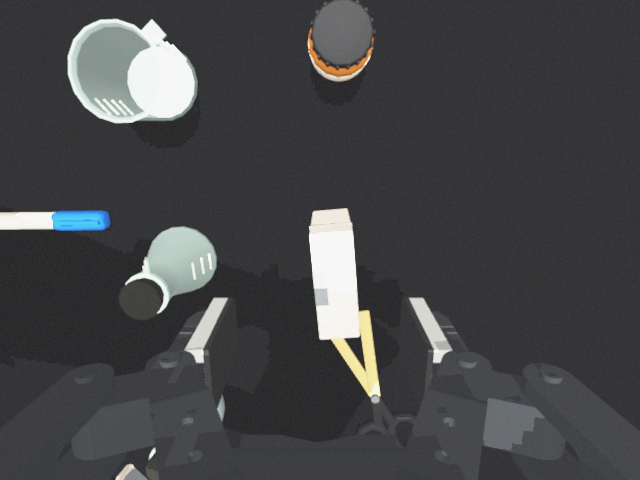

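```bash
python3 -c "
from h import *
c=cam('wrist')
P=np.array([plane(c,p,.066) for p in [(310,231),(352,223),(359,334),(318,339)]]);print(P.round(4),P.mean(0).round(4))
for i,j in((0,1),(3,2),(3,0),(2,1)): d=P[j]-P[i];print(np.linalg.norm(d).round(4),np.degrees(np.arctan2(d[1],d[0])).round(1))
"; python3 -m pendant '[[[-0.13,0.04,0.05,-0.006,-0.006,-0.033],[0,0,0,0,0,0],[0,0,0,0,0,0]]]' 0.3; python3 -c "
from h import *
go(.55,-.197,.16,93)
c=cam('wrist');cv2.imwrite('pics/w11.png',c['pixels'])"
```

```text
[[ 0.5366 -0.1614  0.066 ]
 [ 0.5611 -0.1577  0.066 ]
 [ 0.5634 -0.2293  0.066 ]
 [ 0.5376 -0.2317  0.066 ]] [ 0.5497 -0.195   0.066 ]
0.0249 8.4
0.0259 5.4
0.0704 90.8
0.0716 91.8
time_s: 20.12
eef_pos: [0.55, -0.1943, 0.1477]
eef_rot: [-0.0, 0.69, 0.724, 0.0]
wrist_force: [0.2, -0.2, 0.6]
opening: 0.696
t 20.12 pos [ 0.55   -0.1943  0.1477] yaw 92.8 tilt 0.05 open 0.696 F [ 0.2 -0.2  0.6]
  units d [-0.0137 -0.0006 -0.0614] rz -0.0011 level [-0.0001 -0.0002  0.    ] rows>= 0.2 q [-0.54  0.29  1.66  0.    1.2  -0.59]
```

View pics/w11.png

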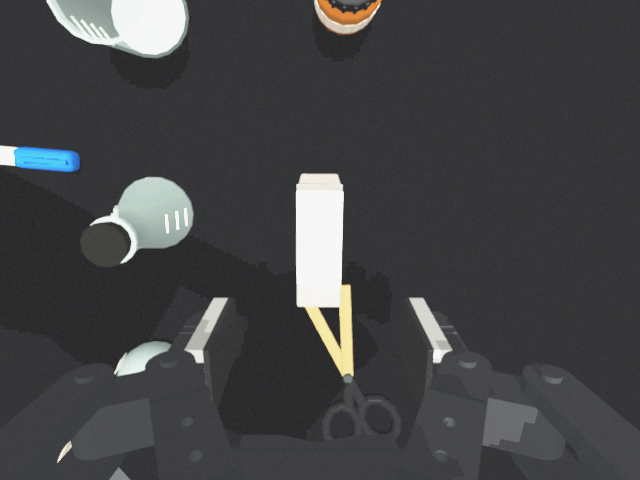

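```bash
python3 -m pendant '[[[-0.008,0,0.1,0,0,0],[0,0,0.2,0,0,0],[0,0,0.15,0,0,0],[0,0,0.06,0,0,0],[0,0,0,0,0,0],[0,0,0,0,0,0]]]' 0.3; python3 -c "
from h import *
go(.5497,-.196,.027,93)"
```

```text
time_s: 20.92
eef_pos: [0.55, -0.1942, 0.0411]
eef_rot: [-0.0, 0.69, 0.724, 0.0]
wrist_force: [0.7, -0.4, -0.0]
opening: 0.698
t 20.93 pos [ 0.55   -0.1942  0.0411] yaw 92.7 tilt 0.06 open 0.698 F [ 0.7 -0.4 -0. ]
  units d [-0.009  -0.0021  0.0704] rz -0.0017 level [ 0.     -0.0003  0.    ] rows>= 0.2 q [-0.54  0.44  1.71  0.    1.   -0.59]
```

```bash
python3 -m pendant '[[[-0.009,0,0.05,0,0,0],[0,0,0.015,0,0,0],[0,0,0,0,0,0]]]' 0.3; python3 -m pendant '[[[0,0,0,0,0,0],[0,0,0,0,0,0],[0,0,0,0,0,0],[0,0,0,0,0,0],[0,0,0,0,0,0],[0,0,0,0,0,0]]]' 1; python3 -c "
from h import *
go(.5497,-.196,.027,93)"
```

```text
time_s: 21.3
eef_pos: [0.5517, -0.197, 0.0295]
eef_rot: [0.002, 0.69, 0.724, 0.001]
wrist_force: [-0.5, -0.0, -0.5]
opening: 0.699
time_s: 22.05
eef_pos: [0.5519, -0.1971, 0.0301]
eef_rot: [0.002, 0.69, 0.724, 0.001]
wrist_force: [0.4, -0.1, -0.6]
opening: 0.295
t 22.05 pos [ 0.5519 -0.1971  0.0301] yaw 92.7 tilt 0.26 open 0.295 F [ 0.4 -0.1 -0.6]
  units d [ 0.0062 -0.0108  0.0153] rz -0.0017 level [ 0.0013  0.0006 -0.    ] rows>= 0.1 q [-0.55  0.46  1.71  0.    0.97 -0.59]
```

```bash
python3 -m pendant '[[[0,0,-0.1,0,0,0],[0,0,-0.25,0,0,0],[0,0,-0.25,0,0,0],[0,0,-0.05,0,0,0],[0,0,0,0,0,0]]]'; python3 -c "
from h import *
go(.457,.1395,.15,100.4)
c=cam('wrist');cv2.imwrite('pics/w12.png',c['pixels'])"
```

```text
time_s: 22.68
eef_pos: [0.5514, -0.197, 0.168]
eef_rot: [0.003, 0.69, 0.724, 0.001]
wrist_force: [0.1, -0.7, -0.2]
opening: 0.298
t 22.68 pos [ 0.5514 -0.197   0.168 ] yaw 92.71 tilt 0.36 open 0.298 F [ 0.1 -0.7 -0.2]
  units d [ 1.7029 -0.3926  0.0833] rz -0.0427 level [ 0.0018  0.0009 -0.    ] rows>= 5.6 q [-0.55  0.26  1.64  0.    1.23 -0.59]
```

View pics/w12.png

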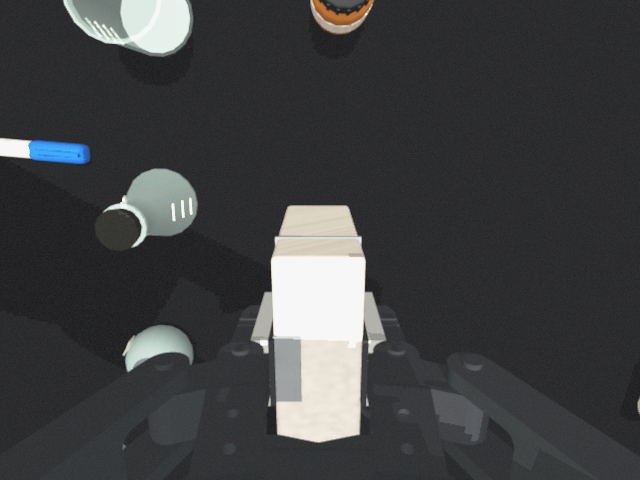

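```bash
python3 -m pendant '[[[0.15,-0.02,0,0,0,0],[0.25,-0.05,0,0,0,0],[0.26,-0.05,0,0,0,0],[0.26,-0.05,0,0,0,0],[0.26,-0.06,0,0,0,0],[0.26,-0.06,0,0,0,0],[0.14,-0.05,0,0,0,-0.01],[0.03,0,0,0,0,-0.02],[0,0,0,0,0,-0.015],[0,0,0,0,0,0],[0,0,0,0,0,0]]]'; python3 -c "
from h import *
go(.457,.1395,.09,100.4)
"
```

```text
time_s: 24.1
eef_pos: [0.4536, 0.1323, 0.1501]
eef_rot: [-0.01, 0.637, 0.771, -0.007]
wrist_force: [0.9, 0.3, -0.1]
opening: 0.301
t 24.1 pos [0.4536 0.1323 0.1501] yaw 100.88 tilt 1.46 open 0.301 F [ 0.9  0.3 -0.1]
  units d [0.03   0.0307 0.3002] rz 0.0027 level [-0.0078 -0.0022  0.    ] rows>= 1.0 q [ 0.03  0.06  1.92  0.    1.19 -0.16]
```

```bash
python3 -m pendant '[[[0.03,0.03,0.1,-0.0078,-0.0022,0.0027],[0,0,0.12,0,0,0],[0,0,0.05,0,0,0],[0,0,0,0,0,0],[0,0,0,0,0,0]]]'; python3 -c "
from h import *
go(.457,.1395,.09,100.4)
c=cam('wrist');cv2.imwrite('pics/w13.png',c['pixels'])
"
```

```text
time_s: 24.72
eef_pos: [0.4587, 0.1384, 0.0947]
eef_rot: [0.0, 0.642, 0.767, 0.0]
wrist_force: [0.2, 0.1, -1.2]
opening: 0.296
t 24.73 pos [0.4587 0.1384 0.0947] yaw 100.09 tilt 0.03 open 0.296 F [ 0.2  0.1 -1.2]
  units d [ 0.007  -0.0073  0.0233] rz -0.0017 level [ 0.0001  0.0001 -0.    ] rows>= 0.1 q [ 0.04  0.14  1.95 -0.    1.04 -0.13]
```

View pics/w13.png

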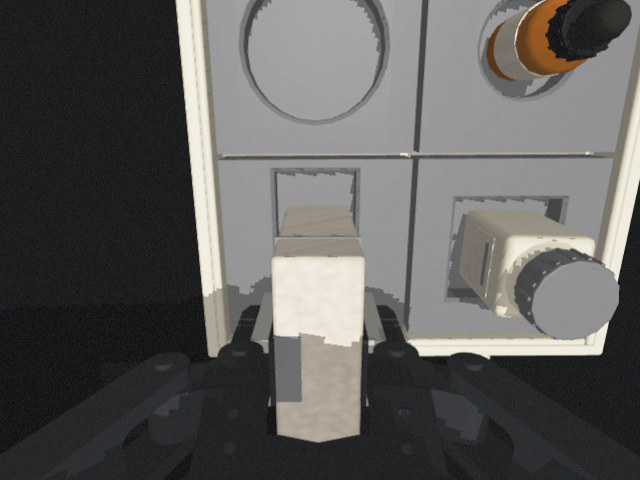

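```bash
python3 -m pendant '[[[0.006,-0.007,0.06,0,0,0],[0,0,0.09,0,0,0],[0,0,0.06,0,0,0],[0,0,0.01,0,0,0],[0,0,0,0,0,0]]]'; python3 -c "
from h import *
go(.457,.1395,.04,100.4)
"
```

```text
time_s: 25.4
eef_pos: [0.4583, 0.1395, 0.0499]
eef_rot: [0.001, 0.642, 0.766, 0.001]
wrist_force: [-0.4, 0.2, -0.2]
opening: 0.298
t 25.4 pos [0.4583 0.1395 0.0499] yaw 100.08 tilt 0.22 open 0.298 F [-0.4  0.2 -0.2]
  units d [ 0.001  -0.0065  0.0494] rz -0.0018 level [ 0.0012  0.0002 -0.    ] rows>= 0.2 q [ 0.05  0.22  1.98 -0.    0.94 -0.13]
```

```bash
python3 -m pendant '[[[0.001,-0.004,0.03,0,0,-0.001],[0,0,0.012,0,0,0],[0,0,0.006,0,0,0],[0,0,0.003,0,0,0]]]'; python3 -c "
from h import *
go(.457,.1395,.04,100.4)
"
```

```text
time_s: 25.9
eef_pos: [0.4584, 0.1397, 0.04]
eef_rot: [0.002, 0.641, 0.768, 0.002]
wrist_force: [-1.2, 1.2, 4.0]
opening: 0.296
t 25.9 pos [0.4584 0.1397 0.04  ] yaw 100.27 tilt 0.34 open 0.296 F [-1.2  1.2  4. ]
  units d [ 0.0003 -0.0068  0.0002] rz -0.0007 level [ 0.0019  0.0003 -0.    ] rows>= 0.0 q [ 0.05  0.24  1.98 -0.    0.91 -0.13]
```

Seated. Release and retreat, then check the conical flask.

```bash
python3 -m pendant '[[[0,0,0,0,0,0],[0,0,0,0,0,0],[0,0,0,0,0,0]]]' 0.45; python3 -m pendant '[[[0,0,-0.1,0,0,0],[0,0,-0.2,0,0,0],[0,0,-0.25,0,0,0],[0,0,-0.1,0,0,0],[0,0,0,0,0,0]]]' 0.45;python3 -c "
from h import *
go(.436,-.1946,.18,93)
c=cam('wrist');cv2.imwrite('pics/w14.png',c['pixels'])
"
```

```text
time_s: 26.28
eef_pos: [0.4588, 0.1397, 0.0404]
eef_rot: [0.003, 0.641, 0.768, 0.002]
wrist_force: [-0.7, 0.3, -0.8]
opening: 0.545
time_s: 26.9
eef_pos: [0.4574, 0.1396, 0.1739]
eef_rot: [0.002, 0.641, 0.767, 0.002]
wrist_force: [0.3, -0.7, -0.4]
opening: 0.551
t 26.9 pos [0.4574 0.1396 0.1739] yaw 100.26 tilt 0.33 open 0.551 F [ 0.3 -0.7 -0.4]
  units d [-1.6251 -0.4027 -0.0311] rz 0.0403 level [ 0.0018  0.0003 -0.    ] rows>= 5.4 q [ 0.05  0.02  1.9  -0.    1.21 -0.13]
```

View pics/w14.png

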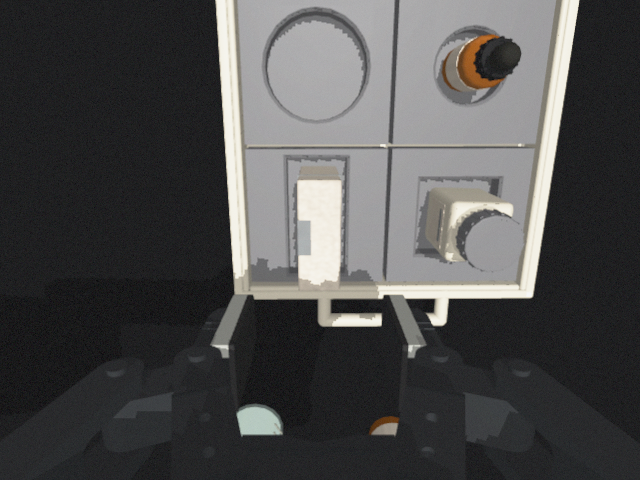

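```bash
python3 -c "
from h import *
c=cam('wrist');print('large',plane(c,(316.5,65.5),.025))
"; python3 -m pendant '[[[-0.15,-0.03,-0.05,0,0,0],[-0.25,-0.06,-0.05,0,0,0],[-0.25,-0.06,0,0,0,0],[-0.25,-0.06,0,0,0,0],[-0.25,-0.06,0,0,0,0],[-0.23,-0.06,0,0,0,0],[-0.13,-0.03,0,0,0,0],[-0.03,0,0,0,0,0.02],[0,0,0,0,0,0.02],[0,0,0,0,0,0],[0,0,0,0,0,0]]]' 0.3;python3 -c "
from h import *
go(.436,-.1946,.18,93)
c=cam('wrist');cv2.imwrite('pics/w15.png',c['pixels'])
"
```

```text
large [0.43783739 0.23851301 0.025     ]
time_s: 28.38
eef_pos: [0.4302, -0.1828, 0.1729]
eef_rot: [-0.014, 0.689, 0.725, -0.004]
wrist_force: [-0.0, 0.5, 0.4]
opening: 0.698
t 28.38 pos [ 0.4302 -0.1828  0.1729] yaw 92.93 tilt 1.65 open 0.698 F [-0.   0.5  0.4]
  units d [-0.0599  0.0251 -0.0371] rz -0.0004 level [-0.0078 -0.0048  0.    ] rows>= 0.2 q [-0.65  0.02  1.91 -0.    1.24 -0.7 ]
```

View pics/w15.png

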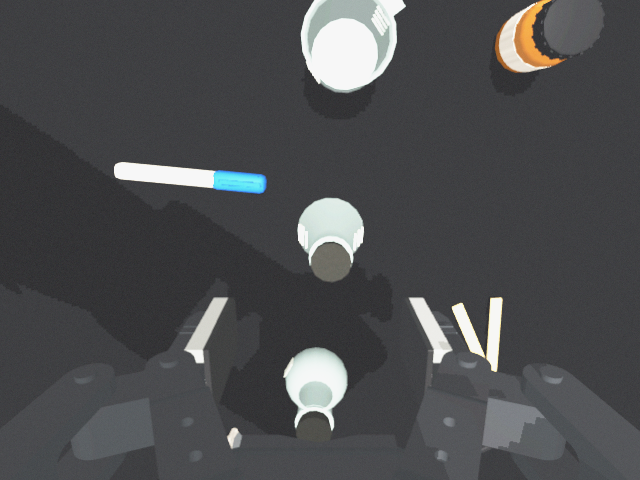

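```bash
python3 -c "
from h import *
c=cam('wrist');print(plane(c,(331,263),.08))
"; python3 -m pendant '[[[-0.05,0.022,0.1,-0.0078,-0.0048,0],[0,0,0.12,0,0,0],[0,0,0.05,0,0,0],[0,0,0,0,0,0],[0,0,0,0,0,0]]]' 0.3;python3 -c "
from h import *
go(.436,-.1946,.04,93)
c=cam('wrist');cv2.imwrite('pics/w16.png',c['pixels'])
"
```

```text
[ 0.43560162 -0.19527971  0.08      ]
time_s: 29.1
eef_pos: [0.4363, -0.1924, 0.1192]
eef_rot: [0.002, 0.687, 0.726, 0.0]
wrist_force: [-0.1, -0.2, -0.5]
opening: 0.702
t 29.1 pos [ 0.4363 -0.1924  0.1192] yaw 93.17 tilt 0.27 open 0.702 F [-0.1 -0.2 -0.5]
  units d [-0.0096 -0.0038  0.3959] rz 0.001 level [ 0.0012  0.0009 -0.    ] rows>= 1.3 q [-0.67  0.1   1.95  0.    1.09 -0.72]
```

View pics/w16.png

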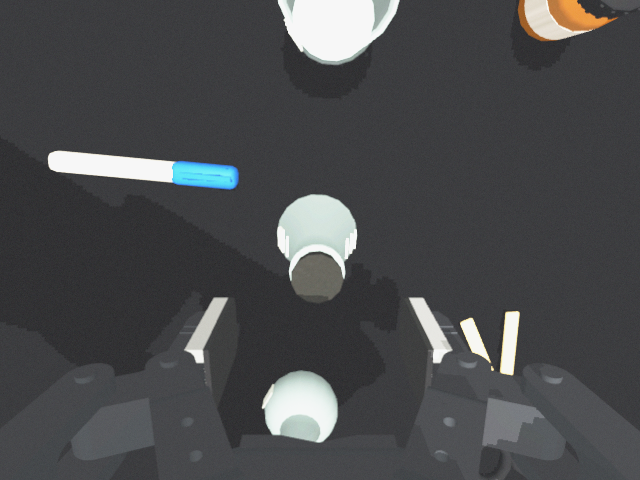

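```bash
python3 -m pendant '[[[-0.01,-0.002,0.1,0,0,0],[0,0,0.13,0,0,0],[0,0,0.1,0,0,0],[0,0,0.03,0,0,0],[0,0,0,0,0,0]]]' 0.3;python3 -c "
from h import *
go(.4358,-.195,.04,93)
"
```

```text
time_s: 29.78
eef_pos: [0.4401, -0.1973, 0.0502]
eef_rot: [0.007, 0.687, 0.727, 0.001]
wrist_force: [-0.8, -0.8, -0.6]
opening: 0.697
t 29.77 pos [ 0.4401 -0.1973  0.0502] yaw 93.22 tilt 0.82 open 0.697 F [-0.8 -0.8 -0.6]
  units d [ 0.0132 -0.0214  0.0508] rz 0.0012 level [ 0.0035  0.003  -0.    ] rows>= 0.2 q [-0.67  0.22  1.98  0.    0.93 -0.72]
```

```bash
python3 -m pendant '[[[0.012,-0.016,0.04,0.0035,0.003,0],[0,0,0.01,0,0,0],[0,0,0,0,0,0]]]' 0.3;python3 -c "
from h import *
go(.4358,-.195,.04,93)
"
```

```text
time_s: 30.15
eef_pos: [0.4379, -0.1959, 0.0414]
eef_rot: [0.001, 0.687, 0.727, 0.0]
wrist_force: [1.0, -0.7, -0.1]
opening: 0.701
t 30.15 pos [ 0.4379 -0.1959  0.0414] yaw 93.23 tilt 0.13 open 0.701 F [ 1.  -0.7 -0.1]
  units d [ 0.0053 -0.0103  0.0072] rz 0.0013 level [ 0.0005  0.0005 -0.    ] rows>= 0.0 q [-0.67  0.24  1.97 -0.    0.92 -0.73]
```

```bash
python3 -m pendant '[[[0.004,-0.008,0.005,0,0,0],[0,0,0,0,0,0]]]' 0.3; python3 -m pendant '[[[0,0,0,0,0,0],[0,0,0,0,0,0],[0,0,0,0,0,0],[0,0,0,0,0,0],[0,0,0,0,0,0],[0,0,0,0,0,0]]]' 1;python3 -c "
from h import *
go(.4358,-.195,.04,93)
c=cam('wrist');cv2.imwrite('pics/w17.png',c['pixels'])
"
```

```text
time_s: 30.4
eef_pos: [0.4363, -0.1953, 0.0407]
eef_rot: [0.001, 0.687, 0.727, 0.0]
wrist_force: [0.2, -0.1, -0.2]
opening: 0.703
time_s: 31.15
eef_pos: [0.4366, -0.1955, 0.0411]
eef_rot: [0.002, 0.687, 0.727, 0.0]
wrist_force: [-0.0, -0.8, 0.0]
opening: 0.28
t 31.15 pos [ 0.4366 -0.1955  0.0411] yaw 93.24 tilt 0.2 open 0.28 F [-0.  -0.8  0. ]
  units d [ 0.0029 -0.0039  0.0056] rz 0.0013 level [ 0.0008  0.0008 -0.    ] rows>= 0.0 q [-0.67  0.24  1.98 -0.    0.92 -0.73]
```

View pics/w17.png

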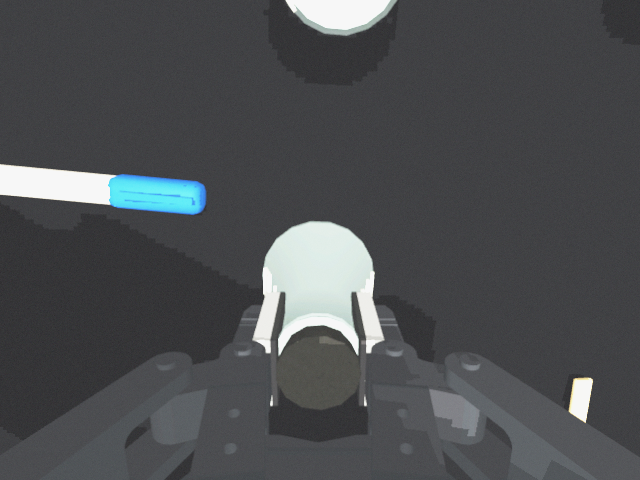

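```bash
python3 -m pendant '[[[0,0,-0.06,0,0,0],[0,0,-0.15,0,0,0],[0,0,-0.25,0,0,0],[0,0,-0.2,0,0,0],[0,0,-0.05,0,0,0],[0,0,0,0,0,0]]]';python3 -c "
from h import *
go(.4384,.239,.19,93)
c=cam('wrist');cv2.imwrite('pics/w18.png',c['pixels'])
"
```

```text
time_s: 31.95
eef_pos: [0.4353, -0.1945, 0.1887]
eef_rot: [0.001, 0.687, 0.727, 0.0]
wrist_force: [-0.1, 0.5, -0.5]
opening: 0.283
t 31.95 pos [ 0.4353 -0.1945  0.1887] yaw 93.23 tilt 0.12 open 0.283 F [-0.1  0.5 -0.5]
  units d [ 2.163   0.1378 -0.0092] rz 0.0013 level [ 0.0005  0.0004 -0.    ] rows>= 6.9 q [-0.67  0.    1.89  0.    1.25 -0.73]
```

View pics/w18.png

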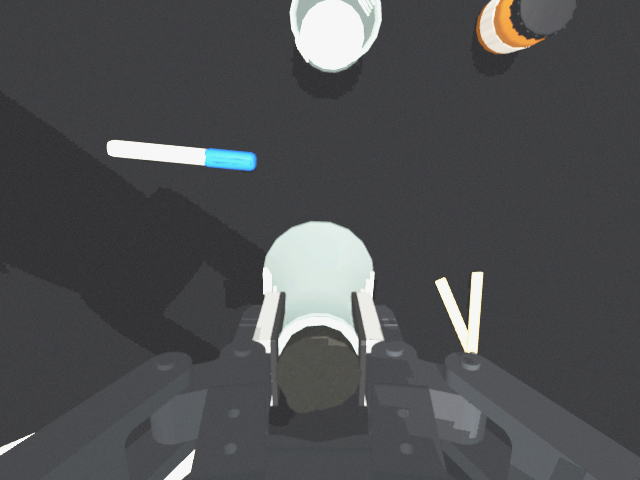

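```bash
python3 -m pendant '[[[0.12,0.01,-0.02,0,0,0],[0.22,0.01,-0.02,0,0,0],[0.25,0.02,-0.02,0,0,0],[0.26,0.02,0,0,0,0],[0.26,0.02,0,0,0,0],[0.26,0.02,0,0,0,0],[0.26,0.02,0,0,0,0],[0.25,0.02,0,0,0,0],[0.13,0,0,0,0,0],[0.03,0,0,0,0,0],[0,0,0,0,0,0],[0,0,0,0,0,0]]]';python3 -c "
from h import *
go(.4384,.239,.10,98)
"
```

```text
time_s: 33.5
eef_pos: [0.4294, 0.2261, 0.1806]
eef_rot: [-0.013, 0.688, 0.725, -0.011]
wrist_force: [0.5, 0.0, -0.9]
opening: 0.282
t 33.5 pos [0.4294 0.2261 0.1806] yaw 92.96 tilt 1.92 open 0.282 F [ 0.5  0.  -0.9]
  units d [0.0607 0.0619 0.4013] rz -0.028 level [-0.0106 -0.0012  0.    ] rows>= 1.3 q [0.23 0.05 1.86 0.01 1.26 0.18]
```

```bash
python3 -m pendant '[[[0.06,0.06,0.1,-0.0106,-0.0012,0],[0,0,0.14,0,0,0],[0,0,0.1,0,0,0],[0,0,0,0,0,0],[0,0,0,0,0,0]]]';python3 -c "
from h import *
go(.4384,.239,.0511)
c=cam('wrist');cv2.imwrite('pics/w19.png',c['pixels'])
"
```

```text
time_s: 34.12
eef_pos: [0.4428, 0.2341, 0.1116]
eef_rot: [0.001, 0.691, 0.722, 0.001]
wrist_force: [0.1, -0.4, -0.9]
opening: 0.286
t 34.12 pos [0.4428 0.2341 0.1116] yaw 92.52 tilt 0.2 open 0.286 F [ 0.1 -0.4 -0.9]
  units d [ 0.0256 -0.0219  0.3026] rz 0 level [ 0.0011  0.0002 -0.    ] rows>= 1.0 q [ 0.25  0.16  1.89 -0.    1.08  0.21]
```

View pics/w19.png

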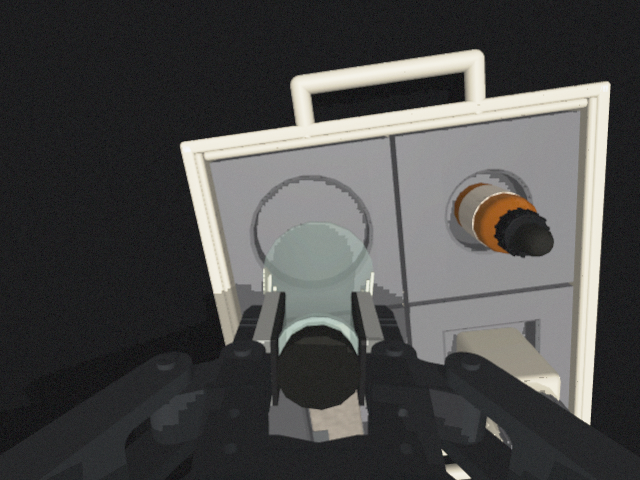

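```bash
python3 -m pendant '[[[0.025,-0.02,0.03,0,0,0],[0,0,0.1,0,0,0],[0,0,0.08,0,0,0],[0,0,0.03,0,0,0],[0,0,0,0,0,0]]]';python3 -c "
from h import *
go(.4384,.239,.0511)
"
```

```text
time_s: 34.8
eef_pos: [0.44, 0.2402, 0.0643]
eef_rot: [0.003, 0.691, 0.722, 0.003]
wrist_force: [0.2, -0.1, -0.6]
opening: 0.283
t 34.8 pos [0.44   0.2402 0.0643] yaw 92.52 tilt 0.47 open 0.283 F [ 0.2 -0.1 -0.6]
  units d [-0.0058 -0.0089  0.0657] rz 0 level [ 0.0026 -0.0002  0.    ] rows>= 0.2 q [ 0.26  0.24  1.92 -0.    0.98  0.22]
```

```bash
python3 -m pendant '[[[-0.005,-0.007,0.035,0.0026,0,0],[0,0,0.015,0,0,0],[0,0,0.008,0,0,0],[0,0,0.005,0,0,0],[0,0,0.003,0,0,0]]]';python3 -c "
from h import *
go(.4384,.239,.0511)
"
```

```text
time_s: 35.42
eef_pos: [0.4398, 0.2394, 0.0514]
eef_rot: [0.0, 0.691, 0.722, 0.001]
wrist_force: [-0.0, -0.4, -0.6]
opening: 0.285
t 35.42 pos [0.4398 0.2394 0.0514] yaw 92.51 tilt 0.12 open 0.285 F [-0.  -0.4 -0.6]
  units d [-0.0017 -0.0071  0.0016] rz 0 level [ 0.0006 -0.0003  0.    ] rows>= 0.0 q [0.26 0.26 1.92 0.   0.96 0.22]
```

```bash
python3 -m pendant '[[[0,0,0.006,0,0,0],[0,0,0.005,0,0,0]]]'
```

```text
time_s: 35.67
eef_pos: [0.44, 0.2396, 0.051]
eef_rot: [0.0, 0.691, 0.723, 0.001]
wrist_force: [-5.7, -2.7, 13.0]
opening: 0.283
```

Contact at 13 N, at the expected height. Release.

```bash
python3 -m pendant '[[[0,0,0,0,0,0],[0,0,0,0,0,0],[0,0,0,0,0,0]]]' 0.4; python3 -m pendant '[[[0,0,-0.06,0,0,0],[0,0,-0.2,0,0,0],[0,0,-0.25,0,0,0],[0,0,-0.2,0,0,0],[0,0,0,0,0,0]]]' 0.4;python3 -c "
from h import *
go(.4384,.239,.0511)
c=cam('wrist');cv2.imwrite('pics/w20.png',c['pixels'])
"
```

```text
time_s: 36.05
eef_pos: [0.4405, 0.2398, 0.0515]
eef_rot: [0.001, 0.691, 0.723, 0.001]
wrist_force: [0.6, 0.7, -0.4]
opening: 0.6
time_s: 36.67
eef_pos: [0.4401, 0.2395, 0.2003]
eef_rot: [0.001, 0.691, 0.723, 0.002]
wrist_force: [0.6, -0.5, -1.3]
opening: 0.603
t 36.67 pos [0.4401 0.2395 0.2003] yaw 92.53 tilt 0.21 open 0.603 F [ 0.6 -0.5 -1.3]
  units d [-0.0033 -0.011   0.7461] rz 0 level [ 0.0011 -0.0004  0.    ] rows>= 2.4 q [0.26 0.04 1.82 0.   1.27 0.22]
```

View pics/w20.png

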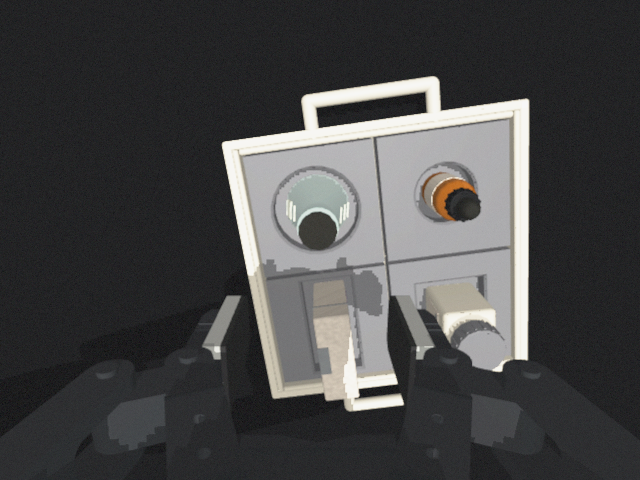

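```bash
python3 -m pendant '[[[-0.2,0,-0.1,0,0,0],[-0.25,0,-0.1,0,0,0],[-0.25,0,0,0,0,0],[-0.25,0,0,0,0,0],[-0.25,0,0,0,0,0],[-0.25,0,0,0,0,0],[-0.2,0,0,0,0,0],[-0.1,0,0,0,0,0],[0,0,0,0,0,0],[0,0,0,0,0,0]]]';python3 -c "
from h import *
for n in('scene','side'):
    c=cam(n);cv2.imwrite(f'pics/{n}9.png',c['pixels'])
a=cv2.imread('pics/scene9.png')[210:410,300:500];b=cv2.imread('pics/side9.png')[260:420,250:410]
cv2.imwrite('pics/f.png',np.hstack([cv2.resize(a,(400,400),interpolation=cv2.INTER_CUBIC),cv2.resize(b,(400,400),interpolation=cv2.INTER_CUBIC)]))
"
```

```text
time_s: 37.98
eef_pos: [0.4472, -0.1187, 0.2268]
eef_rot: [-0.01, 0.691, 0.723, -0.004]
wrist_force: [-0.5, 0.3, -0.0]
opening: 0.6
```

View pics/scene9.png

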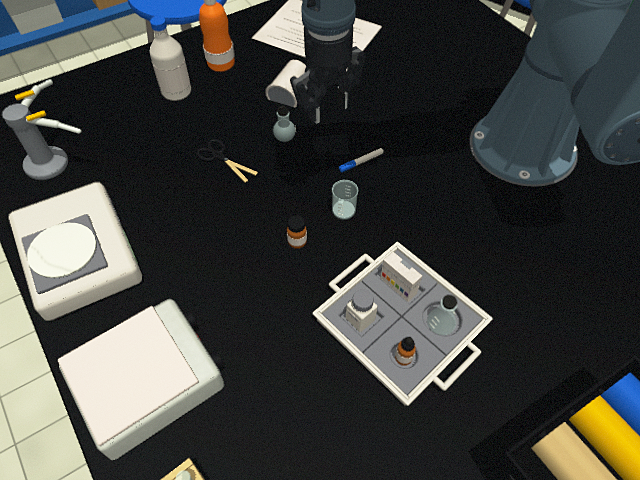

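View pics/f.png

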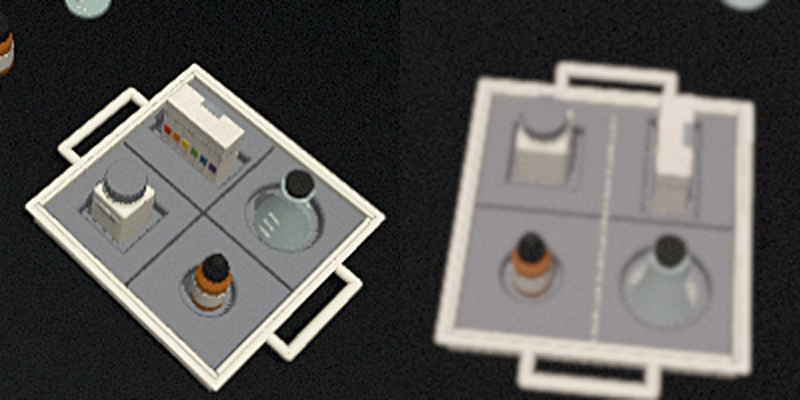

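```bash
python3 -c "
from h import *
a=cam('scene');b=cam('side')
def A(x,y):return(300+x/2-.3,210+y/2-.3)
def B(x,y):return(250+(x-400)/2.5-.3,260+y/2.5-.3)
for n,p,q,z in[('conical',(300,181),(669,245),.09),('dropper',(218,261),(533,238),.08),('square',(126,179),(547,113),.088)]:
  print(n,tri(a,A(*p),b,B(*q))[0].round(4),plane(a,A(*p),z).round(4))
P=[plane(a,A(*p),.076) for p in[(180,84),(165,93),(230,137),(243,126)]];print('box',np.mean(P,0).round(4))
d0=cv2.imread('pics/scene0.png').astype(int);d1=cv2.imread('pics/scene9.png').astype(int)
for n,(x,y) in(('round',(284,127)),('screw',(297,232))): print(n,np.abs(d0-d1)[y-18:y+18,x-12:x+12].mean().round(1))
"
```

```text
conical [0.441  0.2401 0.0941] [0.4391 0.2393 0.09  ]
dropper [0.5364 0.2552 0.0787] [0.5371 0.2562 0.08  ]
square [0.5562 0.1552 0.0817] [0.5589 0.1588 0.088 ]
box [0.4561 0.1349 0.076 ]
round 5.4
screw 5.3
```

```bash
python3 -c "
from bench import ctrl
print(ctrl.hand_in())"
```

```text
the job is handed in; nothing more can be done
None
```

All four kit items are standing upright in their own wells, and I handed the job in at about 38 s of the 112 s allowed. I packed the dropper bottle, square bottle, strip box and conical flask in that order, setting each down to light contact before letting go.

**Position:** in the last pictures each item was within about 5 mm of its well's centre, against the 15 mm allowed. The strip box was furthest off, at about 4.5 mm, measured from its top corners in one view only.

**Height:** the arm stopped within 1 mm of the expected seated height for every item. The camera heights were less consistent. The square bottle's top came out about 6 mm low and the flask's about 4 mm high. I put that down to clicking points on blurred edges, because the arm's contact heights didn't show it.

**Contact force:** set-down contact was 4 to 6 N for the first three items and 13 N for the flask.

**Boiling flask and screw-cap bottle:** both appear at the same pixels as at the start, so they have not visibly moved. The gripper finished empty and clear of everything.

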